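# Wind down the glue press with its loose crank

### The job

Fit the loose crank all the way down onto the square end of the screw on top of the blue glue press. Then wind it clockwise (seen from above) by its red handle, without letting it slip off, until the steel plate has come down on the glued wooden panel and clamps it firmly with about 200 N - stop as soon as the crank has clearly become harder to turn, do not overtighten. Leave the crank on the screw and leave the other things on the table alone.

Things in the scene. Friction and masses are not known exactly. Their poses are not given: they have to be found in the camera images.
- crank_hub (a point): Centre of the hub of the loose crank, 20 mm above its underside. The hub is dark steel, 34 x 34 mm, 40 mm tall, with a square through hole; z is up along the hole, x points along the arm to the red handle. The arm, 14 mm wide, 30 to 39 mm above the underside, leaves the middle of the hub's +x side; the two y sides are free to grip. It lies on the underside of the hub, handle up; 0.25 to 0.45 kg.
- crank_knob (a point): Middle of the crank's red handle: an upright round sleeve that spins freely on its pin, 22 mm in diameter, 50 mm tall; its axis is parallel to the hole and 65 mm from it. This point is 67 mm above the underside of the hub; the sleeve reaches from 42 to 92 mm above it. Nothing else on the crank is higher than 40 mm.
- crank_socket (a point): Centre of the lower mouth of the crank's square hole, at the hub's underside; same axes as crank_hub. The hole is 15.5 mm across flats, its sides parallel to those of the hub; no lead-in.
- screw: Upright screw of the press. Origin: on its axis, on top of the round collar (40 mm wide) on which the seated hub rests. Above stands the square end, 14 mm across flats, 24 mm tall (the top 3 mm: 12 mm across); x and y are square to its flats and turn with it. Clockwise from above lowers the plate, 10 mm a turn; the screw keeps its height. 2 to 3 turns are needed.
- plate: Steel pressing plate of the press, 130 x 130 x 14 mm, guided on two columns under the beam. Origin: centre of its underside. Under it a loose glued-up wooden panel, 110 x 110 mm, lies on plywood packing; its top is 18 to 27 mm below the plate at the start and its height is not measured. The plate is sprung: past first touch its pressure grows by about 83 N per mm (830 N per turn).
- press: The blue glue press, fixed to the table: base 170 x 200 x 18 mm, columns at y +-82 mm, beam 60 x 200 mm whose top is 138 mm above the table. Origin: centre of the underside, below the screw; z up. The screw's collar top is 148 mm above it.
- glue: White glue bottle with orange cap, 60 mm in diameter and 150 mm tall, standing on the table on the other side of the press from the crank. Origin: centre of its underside. Leave alone.
- beads: Amber jar with yellow lid, 68 mm in diameter, 90 mm tall. Origin: centre of its underside. Leave alone.
- mug: Blue mug, 76 mm in diameter, 90 mm tall. Origin: centre of its underside. Leave alone.
- screw_tip (a point): The centre of the top of the screw's square end, 24 mm above the collar. Stiffness: turning takes about 0.65 N m (10 N at the handle) while the plate moves freely, and about 0.16 N m (2.5 N at the handle) more for every 100 N with which the plate presses; it stays where it is left.
Things that resemble listed ones, but are neither listed nor needed, are in the scene too. What is meant by the part that bears crank_hub is not turquoise, and is the larger of those in its own colour.

How it is judged:
On the way, in this order (a step that is already met when the one before it is completed fails the run):
1. the crank is fitted fully down on the square end of the screw (z of crank_socket in the frame of screw below 0.003 m and horizontal distance between crank_socket and screw below 0.003 m and angle between crank_socket's own z axis and vertical below 0.12 rad), for 0.2 s.
2. the plate has been wound down by more than 10 mm with the crank on the screw (distance of plate from where it was at the start of the episode above 0.01 m and z of crank_socket in the frame of screw below 0.008 m), for 0.1 s.
At the end, for the whole second after the job is handed in: The plate clamps the panel with 80 to 340 N and is at rest, and the released crank sits on the square end of the screw, its underside within 5 mm of the collar, within 4 mm of the axis and upright within 0.15 rad (contact force between plate and anything else between 80 and 340 N and z of crank_socket in the frame of screw below 0.005 m and horizontal distance between crank_socket and screw below 0.004 m and angle between crank_socket's own z axis and vertical below 0.15 rad and linear speed of plate below 0.005 m/s); the robot touches nothing.
It fails at once if the press is overtightened: the plate presses with more than 400 N (contact force between plate and anything else above 400 N).
It fails at once if the crank comes more than 12 mm up off its seat after the plate has been wound down by 5 mm (distance of plate from where it was at the start of the episode above 0.005 m and z of crank_socket in the frame of screw above 0.012 m).
It fails at once if the glue bottle, the bead jar or the mug is moved by more than 30 mm (distance of any of glue, beads, mug from where it was at the start of the episode above 0.03 m).
It also fails if it takes over 72 s, if anything falls off the work surface, if the arm or the gripper's body presses on something with over 40 N, if the wrist force passes 120 N, or if a joint passes its speed limit or range.

### The arm

A 6-joint arm with a two-finger parallel gripper is mounted at the origin on the work surface. World frame = base frame: x ahead of the robot, y to its left, z up, the work surface at z = 0. Lengths are in m, angles in rad, forces in N, time in s.
With the tool pointing down it reaches from about 0.35 to 0.975 m from the base axis. Payload 4.9 kg.
Tool frame: the origin (TCP) lies at the very end of the fingers, on their centre line; the grasp point (between the pads) lies 19 mm behind it (manip.hold_point_z is the distance from the TCP to the grasp point, in m); z points along the fingers, y is the direction in which the jaws open and shut (so a half turn about z gives the same grasp; the last joint's range is limited). The gripper opens to 85 mm and grips with 20 to 120 N. Pads are 22 mm wide; open, the fingers measure 114 mm over their backs; the gripper's body (76 mm by 85 mm) begins 54 mm behind the grasp point. The pads swing forward as they close: fully open they stand 13 mm farther back than shut.
Start: joints at [1.013, 0.053, 1.613, -0, 1.476, -0.119], TCP at [0.266, 0.566, 0.231] pointing down, gripper open.
Joint ranges: [-3.01, 3.01], [-1.01, 2.22], [0.06, 2.58], [-1.02, 4.17], [0.09, 2.62], [-3.14, 3.14]. Speed limits (rad/s): [2.57, 2.57, 3.14, 3.14, 3.14, 3.14].

### API

Orientations are given as a unit quaternion [w, x, y, z].
In Python, from plant import monitor, grab_frame, camera_params, ticket, manip gives the robot as it stands.
- The arm moves only by the tool play_rows, never from a script. Its argument "commands" is a list of rows, each an object of numbers: "dx", "dy", "dz": the shift along the tool's x, y, z in cm; "rx", "ry", "rz": the turn, a rotation vector about the tool's x, y, z in rad; "claw": the closure, from 0 (fully open) to 1 (shut). In form: [{"dx": .., "dy": .., "dz": .., "rx": .., "ry": .., "rz": .., "claw": ..}, ...]. A call has 1 to 5 rows; each row is the pose to reach, as a shift and turn from the pose measured when the call began, along the tool's axes at that moment; what a row does not reach only later rows make up. A row lasts 1/10 s, in which the tool goes at most 50 mm and 8.59 degrees, less where a joint would pass 70% of its speed; a pose out of reach is approached as far as the arm can. A call with a gripper value outside its range is refused whole. The fingers move at their own pace and stop on an object; the grip force is fixed at half the most. Time passes only in rows, so rows that repeat a pose let the fingers close. It gives the time, the measured TCP pose, the force and the opening at its end, in the units of the state.
- monitor.state(): the state, without advancing time (a new reading comes with each control period).
- grab_frame(name): name is "scene" or "side" or "wrist"; returns the picture (420x560x3 uint8, blue, green, red); there is no depth.
- camera_params(name): a dict with "fx", "fy", "cx", "cy" (pixels), "rvec" (rotation vector, rad) and "tvec" (3), from world to camera coordinates, as OpenCV has them; the wrist camera has in their place "tool_from_camera" (4x4, takes a point from camera to tool coordinates, whose origin is the TCP and whose axes are the flange's). Camera axes: x right, y down, z forward; pixel columns grow to the right and rows downward; lengths in m; the calibration is good to about 2 mm. A picture is of the moment at which its call begins: read the wrist's pose just before it. camera_params takes no time and is no camera call.
- ticket.job_done(): hands the job in, once; it reports no verdict.
The state is a dict: "time": time; "joint_pos": joint angles; "joint_vel": joint speeds; "joint_efforts": joint torques, N m; "tool_pos": TCP position; "tool_rot": TCP orientation; "contact_force": force on the tool from outside, world axes, zero at the start; "ft_torque": the same for the moment, N m; "gripper_width": opening from 0.0 (shut) to 1.0 (fully open).
Only numpy, scipy, OpenCV 4.12 (cv2) and the standard library are available. Lean on these libraries where they do the work, as an engineer would, in place of code of your own. Each camera call takes 0.05 s, during which the arm holds its last target.

## Working session

There is one attempt and no reset: what is moved stays moved. The work goes in short steps, Python scripts to look and compute and a tool call to move; the robot and the scene stay as the last step left them, time stands still between calls to the robot, and variables do not carry over. Pictures are saved under pics/ and viewed, and the job is handed in when it is done.

Besides the shell and the picture viewer there is one more tool, called as name(argument=value, ...) on one line, values as JSON. play_rows: Moves the arm, as the interface text tells. Its arguments: {"type":"object","properties":{"commands":{"type":"array"}},"required":["commands"]}

```bash
ls; mkdir -p pics
python3 - <<'E'
from plant import monitor, grab_frame, camera_params, ticket, manip
import cv2
s=monitor.state()
print(s, manip.hold_point_z, [a for a in dir(manip) if a[0]!='_'])
for n in ["scene","side","wrist"]:
    print(camera_params(n)); cv2.imwrite(f"pics/{n}0.png",grab_frame(n))
E
```

```text
pics
{'time': 0.0, 'joint_pos': array([ 1.01300448e+00,  5.33376196e-02,  1.61429014e+00, -5.36002734e-06,
        1.47602797e+00, -1.19003541e-01]), 'joint_vel': array([-0.00037796,  0.00053882, -0.00013787,  0.00123564,  0.00092382,
       -0.000752  ]), 'joint_efforts': array([ 2.98788163e-04, -3.93684626e+01, -3.70174277e+01, -1.76759359e-04,
        7.21246353e-03,  1.60453261e-06]), 'tool_pos': array([0.26519438, 0.56525293, 0.23007727]), 'tool_rot': array([-3.39929130e-04,  2.17637974e-01,  9.76029020e-01, -9.73921743e-04]), 'contact_force': array([-0.47076284,  0.18476003,  0.07943689]), 'ft_torque': array([ 7.66819486e-05, -1.36949480e-02,  3.08375776e-02]), 'gripper_width': 1.0056523142623093} 0.0187 ['IKError', 'hold_point_z']
{'fx': 523.5250675018575, 'fy': 523.5250675018575, 'cx': 280.03945662588944, 'cy': 214.66595314820108, 'rvec': array([ 1.09745775,  2.49385345, -0.86622238]), 'tvec': array([ 0.34944127, -0.23901693,  1.71132014])}
{'fx': 504.62904276558487, 'fy': 504.62904276558487, 'cx': 278.6076006497883, 'cy': 214.41197678622092, 'rvec': array([ 0.44893446, -2.72776526,  1.23391339]), 'tvec': array([0.50539954, 0.20901258, 1.17018685])}
{'fx': 309.09520669159656, 'fy': 309.09520669159656, 'cx': 285.4055417812302, 'cy': 210.3022801908752, 'tool_from_camera': array([[ 2.77764105e-04, -9.59607142e-01, -2.81343307e-01,
         7.30886670e-02],
       [ 9.99999891e-01,  3.72347223e-04, -2.82725688e-04,
        -3.78436101e-04],
       [ 3.76062989e-04, -2.81343198e-01,  9.59607140e-01,
        -1.42273807e-01],
       [ 0.00000000e+00,  0.00000000e+00,  0.00000000e+00,
         1.00000000e+00]])}
```

View pics/scene0.png

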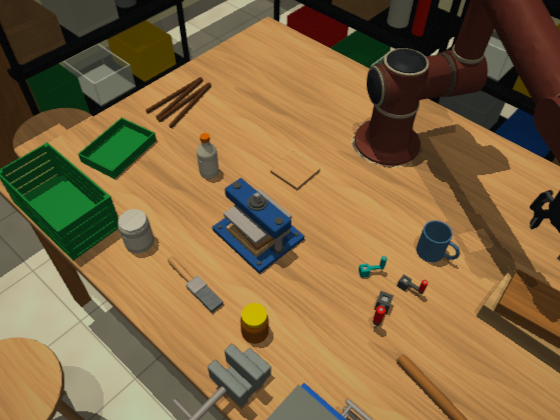

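View pics/side0.png

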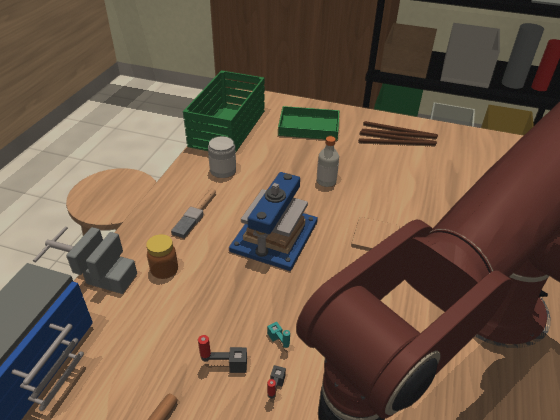

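View pics/wrist0.png

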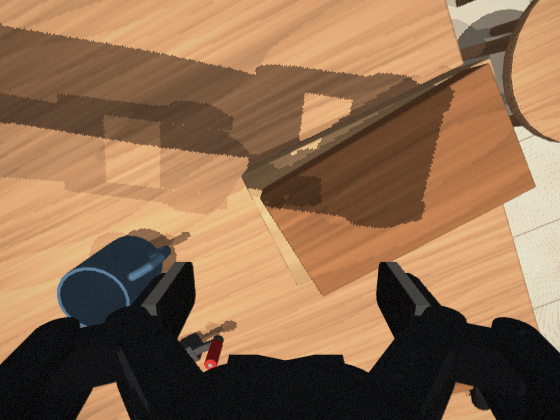

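```bash
cat > h.py <<'E'
import numpy as np, cv2
from scipy.spatial.transform import Rotation as R
from plant import monitor, grab_frame, camera_params, ticket, manip
def cam(n, s=None):
    p=camera_params(n); K=np.array([[p['fx'],0,p['cx']],[0,p['fy'],p['cy']],[0,0,1]])
    if 'rvec' in p:
        Rm=cv2.Rodrigues(p['rvec'])[0]; t=p['tvec']
    else:
        s=s or monitor.state(); q=s['tool_rot']; T=np.eye(4); T[:3,:3]=R.from_quat(q[[1,2,3,0]]).as_matrix(); T[:3,3]=s['tool_pos']
        W=np.linalg.inv(T@p['tool_from_camera']); Rm=W[:3,:3]; t=W[:3,3]
    return K,Rm,t
def ray(c,uv):
    K,Rm,t=c; d=Rm.T@np.linalg.inv(K)@np.array([uv[0],uv[1],1.]); return -Rm.T@t,d
def onz(c,uv,z):
    o,d=ray(c,uv); return o+d*(z-o[2])/d[2]
def proj(c,P):
    K,Rm,t=c; q=K@(Rm@np.asarray(P,float)+t); return q[:2]/q[2]
def tri(c1,u1,c2,u2):
    o1,d1=ray(c1,u1);o2,d2=ray(c2,u2)
    x=np.linalg.lstsq(np.c_[d1,-d2],o2-o1,rcond=None)[0]
    a=o1+d1*x[0];b=o2+d2*x[1]; return (a+b)/2,np.linalg.norm(a-b)
def yaw():
    q=monitor.state()['tool_rot']; M=R.from_quat(q[[1,2,3,0]]).as_matrix(); return M
def crop(im,x,y,w,h,k,name):
    cv2.imwrite('pics/'+name,cv2.resize(im[y:y+h,x:x+w],None,fx=k,fy=k,interpolation=cv2.INTER_CUBIC))
E
python3 - <<'E'
from h import *
a=cv2.imread('pics/scene0.png');b=cv2.imread('pics/side0.png')
crop(a,350,240,90,90,6,'s1.png');crop(b,185,310,120,100,6,'d1.png')
crop(a,205,170,110,105,6,'s2.png');crop(b,225,165,100,105,6,'d2.png')
S=cam('scene');D=cam('side')
print('big',tri(S,(385,298),D,(238,352)),'knob',tri(S,(379,316),D,(204,347)))
print('small',tri(S,(405,280),D,(278,373)),tri(S,(423,286),D,(271,388)))
print('screw',tri(S,(258,195),D,(275,187)))
for n,p,q in [('glue',(207,170),(328,185)),('beads',(254,335),(162,270)),('mug',(434,250),(0,0))]: print(n,onz(S,p,0.),onz(D,q,0.))
E
```

```text
big (array([0.50826375, 0.33898629, 0.04215186]), np.float64(0.003151938640324829)) knob (array([0.57033023, 0.36131015, 0.06208606]), np.float64(0.0017573386632775154))
small (array([0.41996363, 0.34475507, 0.0238127 ]), np.float64(0.0011548260555587625)) (array([0.41870154, 0.39231251, 0.04657318]), np.float64(0.0007498350353712159))
screw (array([ 0.55813758, -0.0446261 ,  0.1679448 ]), np.float64(0.0034123493777893947))
glue [ 0.48738763 -0.33485803  0.        ] [ 4.78687896e-01 -3.05470086e-01  1.11022302e-16]
beads [0.7865857  0.15555617 0.        ] [0.78017238 0.15720106 0.        ]
mug [0.26832395 0.34445348 0.        ] [ 2.45724578 -1.24234616  0.        ]
```

View pics/s1.png

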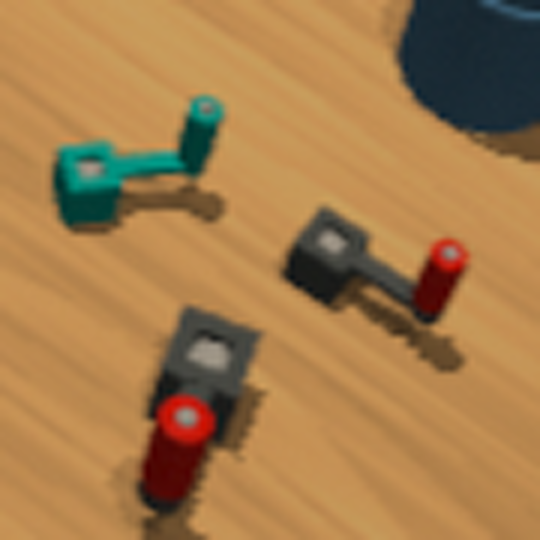

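View pics/d1.png

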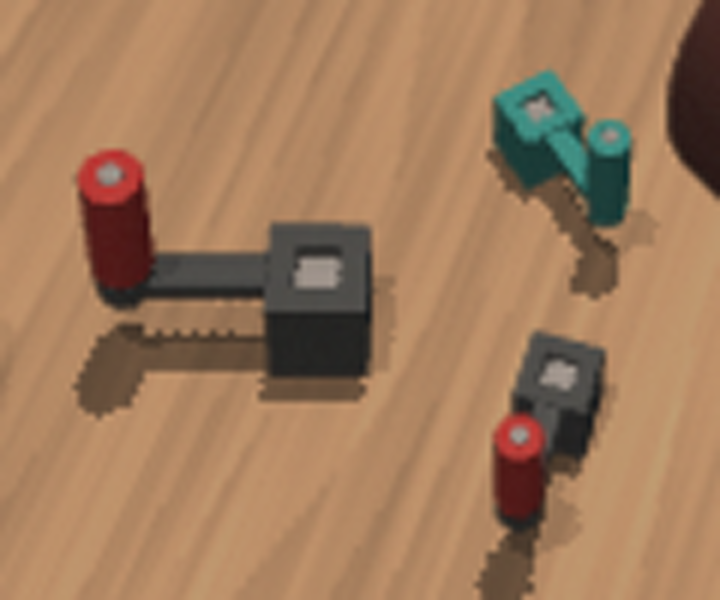

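View pics/s2.png

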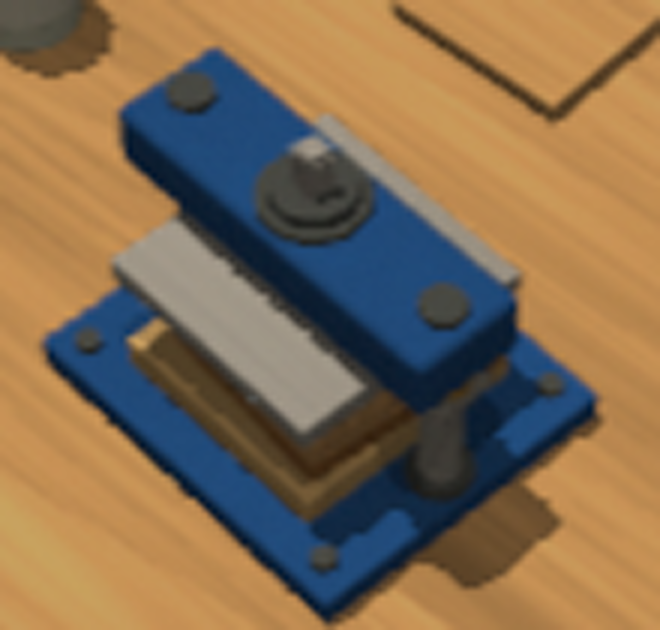

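View pics/d2.png

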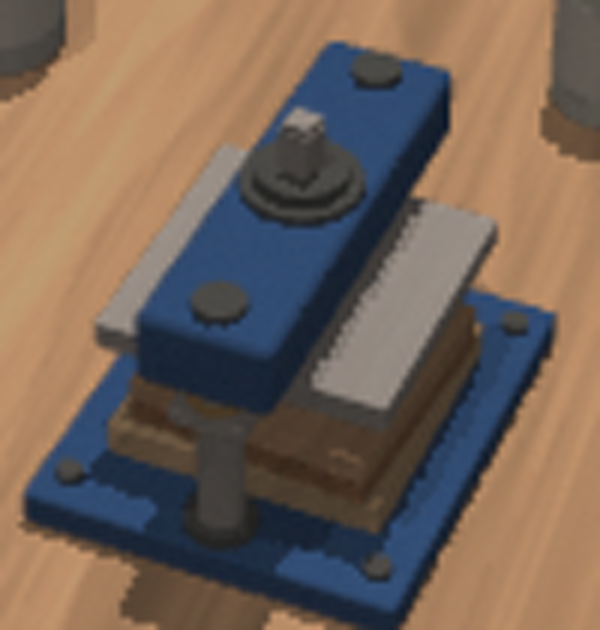

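Run:
```python
from h import *
S=cam('scene');D=cam('side')
for n,u,v,z in [('hub',(385,298.7),(238,355),.04),('knob',(381,309.2),(203.3,338.8),.092),('tip',(257,195),(275.5,185.3),.172)]:
    print(n,tri(S,u,D,v),onz(S,u,z),onz(D,v,z))
M=yaw();print(M.round(3))
# press base corners side px, z=.018
for uv in [(25,500),(400,615),(555,320)]: print(onz(D,(uv[0]/6+225,uv[1]/6+165),.018))
```

```text
hub (array([0.50704843, 0.34014718, 0.03580218]), np.float64(0.00030725557443040167)) [0.50960052 0.34113585 0.04      ] [0.50585953 0.34246533 0.04      ]
knob (array([0.56886323, 0.36072372, 0.09093887]), np.float64(0.00013044124138304722)) [0.5694178  0.36086907 0.092     ] [0.56849081 0.36143633 0.092     ]
tip (array([ 0.55902072, -0.04781533,  0.16876578]), np.float64(5.407635822244284e-05)) [ 0.56101911 -0.0458077   0.172     ] [ 0.55775418 -0.04394019  0.172     ]
[[-0.905  0.425 -0.001]
 [ 0.425  0.905 -0.001]
 [ 0.    -0.002 -1.   ]]
[0.64644549 0.05078509 0.018     ]
[0.47906335 0.06129039 0.018     ]
[ 0.46592916 -0.13205088  0.018     ]
```

```bash
cat >> h.py <<'E'
def go(p,az=None,s=None):
    "print row to reach world TCP p with tool x azimuth az(deg), pointing straight down"
    s=s or monitor.state(); q=s['tool_rot']; M=R.from_quat(q[[1,2,3,0]]).as_matrix()
    d=M.T@(np.asarray(p)-s['tool_pos'])*100
    a0=np.degrees(np.arctan2(M[1,0],M[0,0])); az=a0 if az is None else az
    a=np.radians(az); x=np.array([np.cos(a),np.sin(a),0]); z=np.array([0,0,-1.]); Mt=np.c_[x,np.cross(z,x),z]
    rv=R.from_matrix(M.T@Mt).as_rotvec()
    print('t',s['time'],'at',s['tool_pos'].round(4),'az',a0.round(2),'| d',d.round(2),'r',rv.round(4),'F',s['contact_force'].round(1),'w',round(s['gripper_width'],3))
E
python3 -c "
from h import *
go([.507,.341,.15],198)"
```

```text
t 0.15 at [0.2653 0.5654 0.2303] az 154.86 | d [-31.42 -10.03   8.04] r [-0.0014 -0.0008 -0.7529] F [-0.6  0.5 -0.4] w 1.0
```

play_rows(commands=[{"dx": -31.4, "dy": -10.0, "dz": 8.0, "rz": -0.753, "claw": 0}, {"dx": -31.4, "dy": -10.0, "dz": 8.0, "rz": -0.753, "claw": 0}, {"dx": -31.4, "dy": -10.0, "dz": 8.0, "rz": -0.753, "claw": 0}, {"dx": -31.4, "dy": -10.0, "dz": 8.0, "rz": -0.753, "claw": 0}, {"dx": -31.4, "dy": -10.0, "dz": 8.0, "rz": -0.753, "claw": 0}])

```text
invalid input
```

```bash
python3 -c "
from h import *
go([.507,.341,.15],198)"
```

```text
t 0.15 at [0.2653 0.5654 0.2303] az 154.86 | d [-31.42 -10.03   8.04] r [-0.0014 -0.0008 -0.7529] F [-0.6  0.5 -0.4] w 1.0
```

play_rows(commands=[{"dx": -31.4, "dy": -10.0, "dz": 8.0, "rx": 0, "ry": 0, "rz": -0.753, "claw": 0}, {"dx": -31.4, "dy": -10.0, "dz": 8.0, "rx": 0, "ry": 0, "rz": -0.753, "claw": 0}, {"dx": -31.4, "dy": -10.0, "dz": 8.0, "rx": 0, "ry": 0, "rz": -0.753, "claw": 0}, {"dx": -31.4, "dy": -10.0, "dz": 8.0, "rx": 0, "ry": 0, "rz": -0.753, "claw": 0}, {"dx": -31.4, "dy": -10.0, "dz": 8.0, "rx": 0, "ry": 0, "rz": -0.753, "claw": 0}])

```text
time: 0.65
tool_pos: [0.4363, 0.4068, 0.1738]
tool_rot: [-0.001, -0.141, 0.99, -0.001]
contact_force: [1.1, 0.0, -0.4]
gripper_width: 0.999
```

```bash
python3 -c "
from h import *
go([.507,.341,.15],198)"
```

```text
t 0.65 at [0.4363 0.4068 0.1738] az -163.79 | d [-4.96 -8.29  2.38] r [-0.0011 -0.0014 -0.0313] F [ 1.1  0.  -0.4] w 0.999
```

play_rows(commands=[{"dx": -5.0, "dy": -8.3, "dz": 2.4, "rx": 0, "ry": 0, "rz": -0.031, "claw": 0}, {"dx": -5.0, "dy": -8.3, "dz": 2.4, "rx": 0, "ry": 0, "rz": -0.031, "claw": 0}, {"dx": -5.0, "dy": -8.3, "dz": 2.4, "rx": 0, "ry": 0, "rz": -0.031, "claw": 0}, {"dx": -5.0, "dy": -8.3, "dz": 2.4, "rx": 0, "ry": 0, "rz": -0.031, "claw": 0}, {"dx": -5.0, "dy": -8.3, "dz": 2.4, "rx": 0, "ry": 0, "rz": -0.031, "claw": 0}])

```text
time: 1.15
tool_pos: [0.5069, 0.3416, 0.1499]
tool_rot: [-0.001, -0.157, 0.988, -0.0]
contact_force: [-0.3, 0.3, 0.4]
gripper_width: 0.998
```

```bash
python3 -c "
from h import *
go([.507,.341,.15],198)
im=grab_frame('wrist');cv2.imwrite('pics/w1.png',im);crop(im,190,130,200,150,4,'w1c.png')"
```

```text
t 1.15 at [0.5069 0.3416 0.1499] az -161.98 | d [ 0.01 -0.06 -0.01] r [-0.0006 -0.0016  0.0003] F [-0.3  0.3  0.4] w 0.998
```

View pics/w1.png

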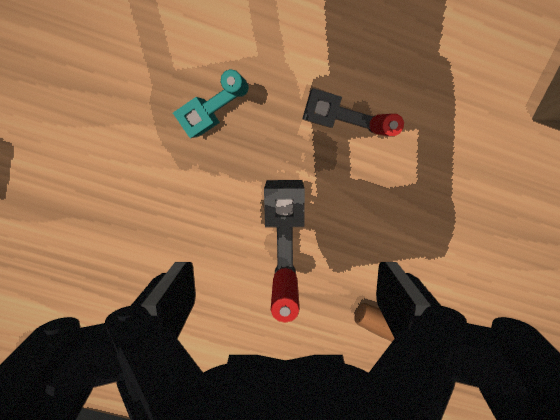

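View pics/w1c.png

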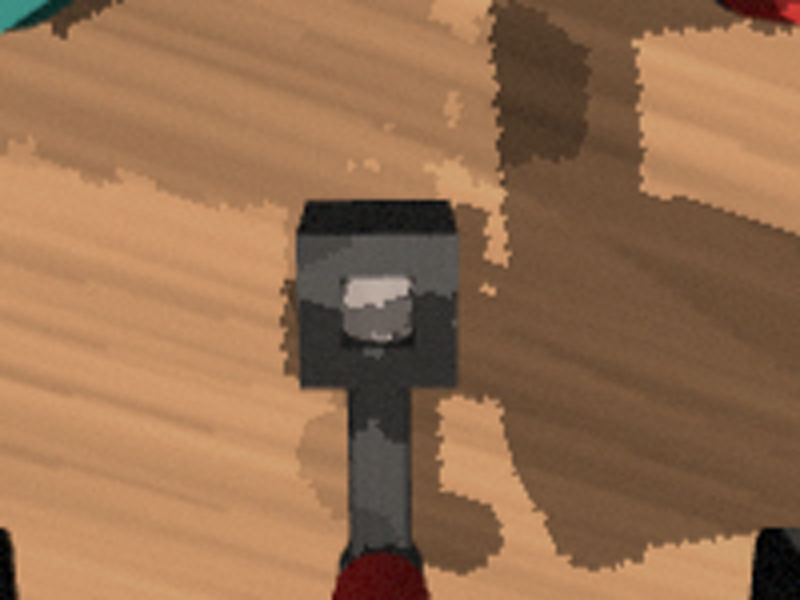

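```bash
python3 -c "
from h import *
W=cam('wrist');p=onz(W,(284.6,207.75),.04);print(p,onz(W,(285.2,311.5),.092))
for c in [(298,235),(458,235),(300,387),(458,387)]: print(onz(W,(c[0]/4+190-.4,c[1]/4+130-.4),.04))
go([p[0],p[1],.006],198)"
```

```text
[0.50542917 0.34162435 0.04      ] [0.56783061 0.36262036 0.092     ]
[0.49475898 0.32017304 0.04      ]
[0.48439951 0.35186971 0.04      ]
[0.52667885 0.3303713  0.04      ]
[0.51607176 0.36280971 0.04      ]
t 1.2 at [0.5067 0.342  0.1501] az -161.93 | d [1.200e-01 1.000e-02 1.441e+01] r [-0.0006 -0.0011  0.0012] F [-0.4  0.1  1. ] w 1.0
```

```bash
python3 -c "
from h import *
go([.559,-.045,.282],198)"
```

```text
t 1.2 at [0.5067 0.342  0.1501] az -161.93 | d [  7.05 -38.42 -13.15] r [-0.0006 -0.0011  0.0012] F [-0.4  0.1  1. ] w 1.0
```

play_rows(commands=[{"dx": 7.0, "dy": -38.4, "dz": -13.2, "rx": 0, "ry": 0, "rz": 0, "claw": 0}, {"dx": 7.0, "dy": -38.4, "dz": -13.2, "rx": 0, "ry": 0, "rz": 0, "claw": 0}, {"dx": 7.0, "dy": -38.4, "dz": -13.2, "rx": 0, "ry": 0, "rz": 0, "claw": 0}, {"dx": 7.0, "dy": -38.4, "dz": -13.2, "rx": 0, "ry": 0, "rz": 0, "claw": 0}, {"dx": 7.0, "dy": -38.4, "dz": -13.2, "rx": 0, "ry": 0, "rz": 0, "claw": 0}])

```text
time: 1.7
tool_pos: [0.5386, 0.1064, 0.2319]
tool_rot: [0.0, -0.159, 0.987, -0.0]
contact_force: [0.5, -0.7, 0.1]
gripper_width: 0.998
```

```bash
python3 -c "
from h import *
go([.559,-.045,.282],198)"
```

```text
t 1.7 at [0.5386 0.1064 0.2319] az -161.76 | d [  2.8  -15.02  -4.99] r [-0.0008  0.0006  0.0042] F [ 0.5 -0.7  0.1] w 0.998
```

play_rows(commands=[{"dx": 2.8, "dy": -15.0, "dz": -5.0, "rx": 0, "ry": 0, "rz": 0.004, "claw": 0}, {"dx": 2.8, "dy": -15.0, "dz": -5.0, "rx": 0, "ry": 0, "rz": 0.004, "claw": 0}, {"dx": 2.8, "dy": -15.0, "dz": -5.0, "rx": 0, "ry": 0, "rz": 0.004, "claw": 0}, {"dx": 2.8, "dy": -15.0, "dz": -5.0, "rx": 0, "ry": 0, "rz": 0.004, "claw": 0}, {"dx": 2.8, "dy": -15.0, "dz": -5.0, "rx": 0, "ry": 0, "rz": 0.004, "claw": 0}])

```text
time: 2.2
tool_pos: [0.5594, -0.045, 0.2835]
tool_rot: [0.002, -0.156, 0.988, -0.001]
contact_force: [0.2, -0.5, 0.4]
gripper_width: 0.997
```

```bash
python3 -c "
from h import *
go([.559,-.045,.282],198)
im=grab_frame('wrist');cv2.imwrite('pics/w2.png',im);crop(im,235,160,100,90,7,'w2c.png')"
```

```text
t 2.2 at [ 0.5594 -0.045   0.2835] az -162.05 | d [0.04 0.02 0.15] r [-0.0017  0.0028 -0.0008] F [ 0.2 -0.5  0.4] w 0.997
```

View pics/w2.png

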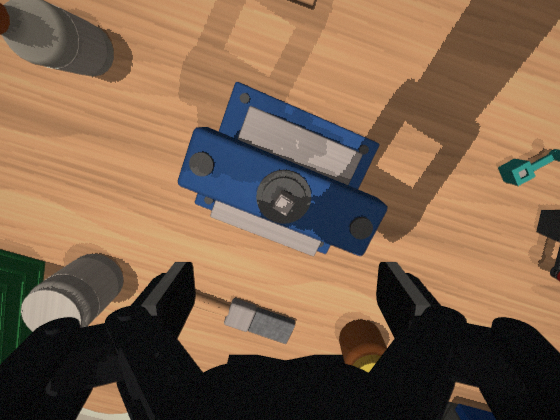

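View pics/w2c.png

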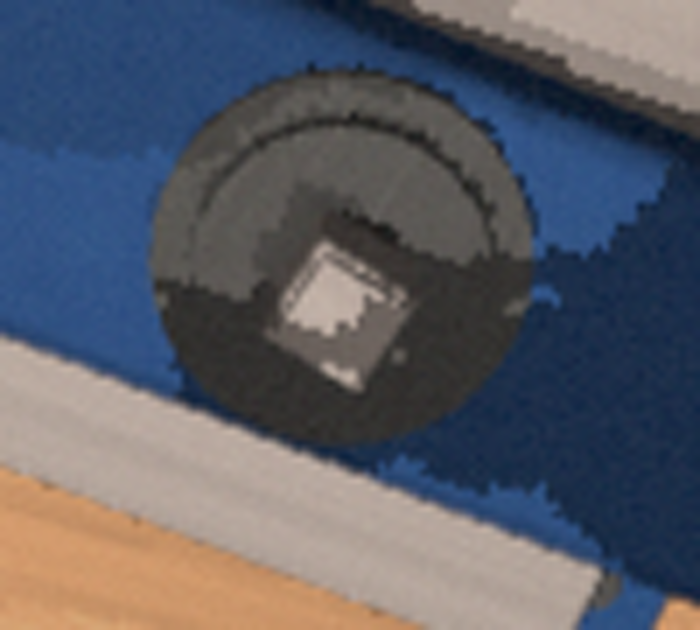

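```bash
python3 -c "
from h import *
W=cam('wrist')
P=[onz(W,((c[0]+.5)/7+234.5,(c[1]+.5)/7+159.5),.1705) for c in [(325,238),(420,298),(362,392),(268,335)]]
for i in range(4):
  d=P[(i+1)%4]-P[i];print(np.degrees(np.arctan2(d[1],d[0])),np.linalg.norm(d))
print(np.mean(P,0))
im=cv2.imread('pics/w2.png')
print(onz(W,(283.7,204.7),.172))
g=cv2.cvtColor(im,cv2.COLOR_BGR2GRAY)
# collar circle via non-blue/grey mask
hsv=cv2.cvtColor(im,cv2.COLOR_BGR2HSV)
m=((hsv[...,1]<90)).astype(np.uint8)[160:250,235:335]
m[:,:15]=0
n,l,st,ce=cv2.connectedComponentsWithStats(m)
for i in range(1,n):
  if st[i,4]>300:
    c=max(cv2.findContours((l==i).astype(np.uint8),0,2)[0],key=cv2.contourArea);print(st[i],cv2.minEnclosingCircle(c))
"
```

```text
75.05775701081593 0.013723541192140129
-12.394756808468212 0.013879231676089034
-104.3405014669436 0.013598657501357421
168.09195171657464 0.014027996261773888
[ 0.55609304 -0.0455234   0.1705    ]
[ 0.55565943 -0.04563497  0.172     ]
[ 53   0  47  20 483] ((76.0, 9.5), 24.88483428955078)
[  15   10   74   80 3558] ((55.67013168334961, 52.780052185058594), 44.98305130004883)
```

```bash
python3 -c "
from h import *
go([.5055,.3414,.15],198)"
```

```text
t 2.25 at [ 0.5589 -0.0438  0.2824] az -161.95 | d [-6.83 38.29 13.23] r [-0.0005  0.0015  0.0008] F [-0.3  1.   0.1] w 1.0
```

play_rows(commands=[{"dx": -6.8, "dy": 38.3, "dz": 10.0, "rx": 0, "ry": 0, "rz": 0, "claw": 0}, {"dx": -6.8, "dy": 38.3, "dz": 13.2, "rx": 0, "ry": 0, "rz": 0, "claw": 0}, {"dx": -6.8, "dy": 38.3, "dz": 13.2, "rx": 0, "ry": 0, "rz": 0, "claw": 0}, {"dx": -6.8, "dy": 38.3, "dz": 13.2, "rx": 0, "ry": 0, "rz": 0, "claw": 0}, {"dx": -6.8, "dy": 38.3, "dz": 13.2, "rx": 0, "ry": 0, "rz": 0, "claw": 0}])

```text
time: 2.75
tool_pos: [0.5238, 0.1943, 0.2022]
tool_rot: [0.0, -0.158, 0.987, 0.0]
contact_force: [0.5, -0.6, -0.1]
gripper_width: 1.002
```

```bash
python3 -c "
from h import *
go([.5055,.3414,.10],198)"
```

```text
t 2.75 at [0.5238 0.1943 0.2022] az -161.76 | d [-2.86 14.54 10.22] r [0.0003 0.0003 0.0042] F [ 0.5 -0.6 -0.1] w 1.002
```

play_rows(commands=[{"dx": -2.9, "dy": 14.5, "dz": 10.2, "rx": 0, "ry": 0, "rz": 0.004, "claw": 0}, {"dx": -2.9, "dy": 14.5, "dz": 10.2, "rx": 0, "ry": 0, "rz": 0.004, "claw": 0}, {"dx": -2.9, "dy": 14.5, "dz": 10.2, "rx": 0, "ry": 0, "rz": 0.004, "claw": 0}, {"dx": -2.9, "dy": 14.5, "dz": 10.2, "rx": 0, "ry": 0, "rz": 0.004, "claw": 0}, {"dx": -2.9, "dy": 14.5, "dz": 10.2, "rx": 0, "ry": 0, "rz": 0.004, "claw": 0}])

```text
time: 3.25
tool_pos: [0.5003, 0.3447, 0.0952]
tool_rot: [-0.004, -0.16, 0.987, -0.001]
contact_force: [0.0, -0.7, 0.2]
gripper_width: 1.001
```

```bash
python3 -c "
from h import *
go([.5055,.3414,.006],198)
W=cam('wrist');im=grab_frame('wrist');cv2.imwrite('pics/w3.png',im);crop(im,210,140,150,150,4,'w3c.png')
hsv=cv2.cvtColor(im,cv2.COLOR_BGR2HSV)
print(proj(W,[.5055,.3414,.04]))"
```

```text
t 3.25 at [0.5003 0.3447 0.0952] az -161.56 | d [-0.46 -0.48  8.91] r [ 0.0002 -0.0082  0.0077] F [ 0.  -0.7  0.2] w 1.001
[277.20097544 237.62048943]
```

View pics/w3c.png

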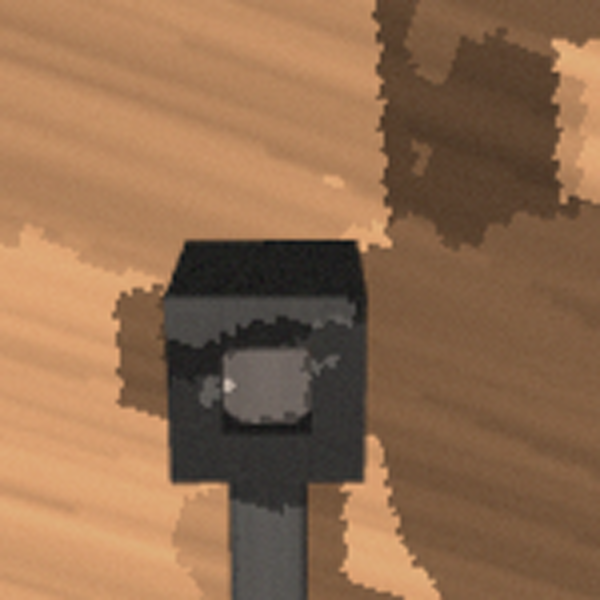

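```bash
python3 -c "
from h import *
W=cam('wrist');p=onz(W,(276.1,236.9),.04);print(p)
go([p[0],p[1],.006],198)"
```

```text
[0.5079308  0.33940931 0.04      ]
t 3.3 at [0.502  0.3434 0.0972] az -161.65 | d [-0.48 -0.56  9.12] r [-0.0004 -0.0053  0.0062] F [ 1.1 -0.4  0.1] w 1.002
```

play_rows(commands=[{"dx": -0.5, "dy": -0.4, "dz": 3.0, "rx": 0, "ry": -0.003, "rz": 0.006, "claw": 0}, {"dx": -0.5, "dy": -0.4, "dz": 6.0, "rx": 0, "ry": -0.003, "rz": 0.006, "claw": 0}, {"dx": -0.5, "dy": -0.4, "dz": 8.0, "rx": 0, "ry": -0.003, "rz": 0.006, "claw": 0}, {"dx": -0.5, "dy": -0.4, "dz": 9.0, "rx": 0, "ry": -0.003, "rz": 0.006, "claw": 0}, {"dx": -0.5, "dy": -0.4, "dz": 9.0, "rx": 0, "ry": -0.003, "rz": 0.006, "claw": 0}])

```text
time: 3.8
tool_pos: [0.5066, 0.3405, 0.0064]
tool_rot: [-0.002, -0.157, 0.988, -0.001]
contact_force: [-0.7, 0.5, 0.5]
gripper_width: 0.997
```

```bash
python3 -c "
from h import *
go([.506,.341,.006],198)
im=grab_frame('wrist');cv2.imwrite('pics/w4.png',im);
go([.506,.341,.006],198)"
```

```text
t 3.8 at [0.5066 0.3405 0.0064] az -161.98 | d [0.04 0.06 0.04] r [-0.0008 -0.0044  0.0003] F [-0.7  0.5  0.5] w 0.997
t 3.85 at [0.5076 0.341  0.0078] az -161.98 | d [0.16 0.05 0.18] r [-0.0004 -0.002   0.0003] F [ 0.2 -0.1  1.5] w 0.999
```

View pics/w4.png

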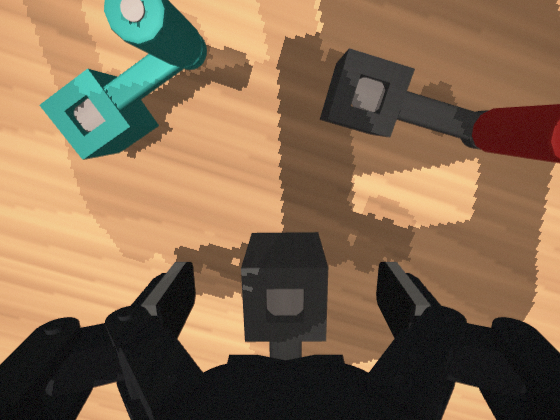

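play_rows(commands=[{"dx": 0.1, "dy": 0, "dz": 0.1, "rx": 0, "ry": 0, "rz": 0, "claw": 1}, {"dx": 0.1, "dy": 0, "dz": 0.1, "rx": 0, "ry": 0, "rz": 0, "claw": 1}, {"dx": 0.1, "dy": 0, "dz": 0.1, "rx": 0, "ry": 0, "rz": 0, "claw": 1}, {"dx": 0.1, "dy": 0, "dz": 0.1, "rx": 0, "ry": 0, "rz": 0, "claw": 1}, {"dx": 0.1, "dy": 0, "dz": 0.1, "rx": 0, "ry": 0, "rz": 0, "claw": 1}])

```text
time: 4.35
tool_pos: [0.5075, 0.3411, 0.0079]
tool_rot: [-0.0, -0.157, 0.988, -0.0]
contact_force: [0.1, 0.1, 3.8]
gripper_width: 0.392
```

play_rows(commands=[{"dx": 0, "dy": 0, "dz": 0, "rx": 0, "ry": 0, "rz": 0, "claw": 1}, {"dx": 0, "dy": 0, "dz": 0, "rx": 0, "ry": 0, "rz": 0, "claw": 1}, {"dx": 0, "dy": 0, "dz": 0, "rx": 0, "ry": 0, "rz": 0, "claw": 1}])

```text
time: 4.65
tool_pos: [0.5075, 0.3411, 0.0079]
tool_rot: [-0.0, -0.157, 0.988, -0.0]
contact_force: [-0.7, -0.4, 1.7]
gripper_width: 0.393
```

```bash
python3 -c "
from h import *
go([.506,.341,.12],198)
im=grab_frame('wrist');cv2.imwrite('pics/w5.png',im);
go([.506,.341,.12],198)"
```

```text
t 4.65 at [0.5075 0.3411 0.0079] az -161.99 | d [  0.15   0.04 -11.21] r [-0.0001 -0.0003  0.0002] F [-0.7 -0.4  1.7] w 0.393
t 4.7 at [0.5075 0.3411 0.0079] az -161.98 | d [  0.15   0.03 -11.21] r [-0.0001 -0.0002  0.0003] F [-0.9 -0.2  2.1] w 0.389
```

View pics/w5.png

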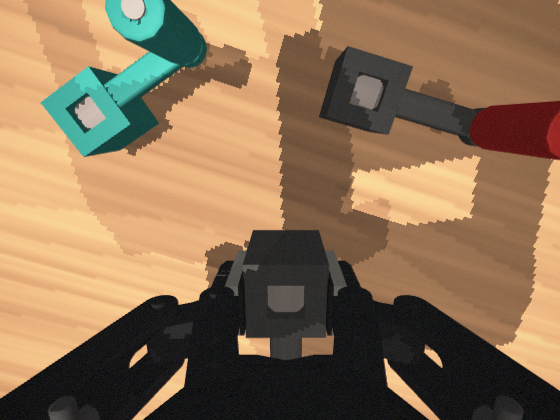

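```bash
python3 -c "
from h import *
im=cv2.imread('pics/w5.png');crop(im,230,220,115,130,5,'w5c.png')"
```

```text
(no output)
```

View pics/w5c.png

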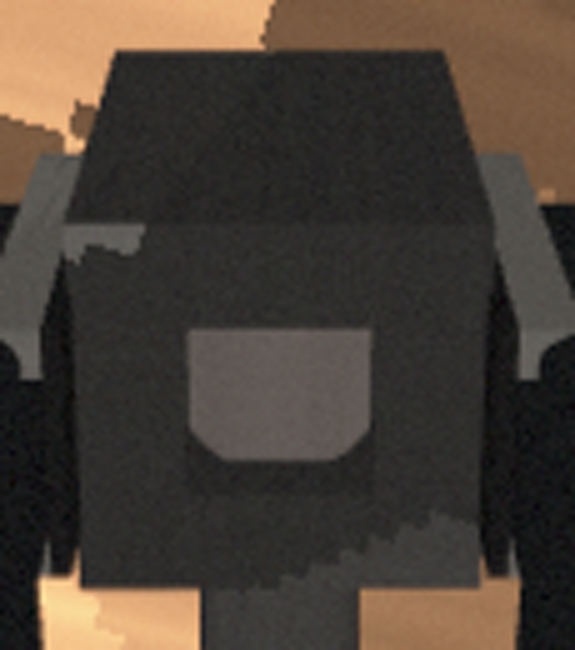

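```bash
python3 -c "
from h import *
W=cam('wrist');s=monitor.state();M=yaw()
f=lambda c,z:M.T@(onz(W,((c[0]+.5)/5+229.5,(c[1]+.5)/5+219.5),z)-s['tool_pos'])*1000
T=[f(c,.04) for c in [(65,222),(493,222),(80,587),(480,587)]]
print(np.round(T,1),np.mean(T,0))
H=[f(c,.04) for c in [(187,327),(372,327),(187,492),(372,492)]];print(np.round(H,1),np.mean(H,0))
print(f((118,50),0),f((445,50),0))
for n in ['scene','side']:
  im=grab_frame(n)
go([.5075,.3411,.12],198)"
```

```text
[[ 18.7 -15.9 -32.1]
 [ 18.7  17.6 -32.1]
 [-15.1 -16.  -32.1]
 [-15.1  17.8 -32.1]] [  1.80596377   0.86707743 -32.0629418 ]
[[  9.5  -6.5 -32.1]
 [  9.5   8.3 -32.1]
 [ -5.8  -6.8 -32.1]
 [ -5.8   8.5 -32.1]] [  1.85079584   0.86669635 -32.06293106]
[ 18.53211104 -15.80922226   7.94231625] [18.5484698  17.92536552  7.9397744 ]
t 4.8 at [0.5075 0.3411 0.0079] az -161.98 | d [  0.    -0.   -11.21] r [-0.0001 -0.0002  0.0003] F [ 0.7 -0.9  0.9] w 0.39
```

play_rows(commands=[{"dx": 0, "dy": 0, "dz": -2, "rx": 0, "ry": 0, "rz": 0, "claw": 1}, {"dx": 0, "dy": 0, "dz": -6, "rx": 0, "ry": 0, "rz": 0, "claw": 1}, {"dx": 0, "dy": 0, "dz": -10, "rx": 0, "ry": 0, "rz": 0, "claw": 1}, {"dx": 0, "dy": 0, "dz": -14, "rx": 0, "ry": 0, "rz": 0, "claw": 1}, {"dx": 0, "dy": 0, "dz": -18, "rx": 0, "ry": 0, "rz": 0, "claw": 1}])

```text
time: 5.3
tool_pos: [0.5065, 0.3406, 0.1878]
tool_rot: [-0.001, -0.157, 0.988, -0.0]
contact_force: [0.5, 1.3, -3.8]
gripper_width: 0.39
```

```bash
python3 -c "
from h import *
go([.617,-.06,.23],166.6)"
```

```text
t 5.3 at [0.5065 0.3406 0.1878] az -161.98 | d [  1.89 -41.52  -4.19] r [-0.0013 -0.0027  0.5483] F [ 0.5  1.3 -3.8] w 0.39
```

play_rows(commands=[{"dx": 0.1, "dy": -3, "dz": -2, "rx": 0, "ry": 0, "rz": 0.05, "claw": 1}, {"dx": 0.3, "dy": -7, "dz": -4.2, "rx": 0, "ry": 0, "rz": 0.1, "claw": 1}, {"dx": 0.5, "dy": -11, "dz": -4.2, "rx": 0, "ry": 0, "rz": 0.15, "claw": 1}, {"dx": 0.7, "dy": -15, "dz": -4.2, "rx": 0, "ry": 0, "rz": 0.2, "claw": 1}, {"dx": 0.9, "dy": -19, "dz": -4.2, "rx": 0, "ry": 0, "rz": 0.25, "claw": 1}])

```text
time: 5.8
tool_pos: [0.5562, 0.1556, 0.2286]
tool_rot: [-0.002, -0.031, 1.0, -0.001]
contact_force: [1.0, -1.5, -2.8]
gripper_width: 0.392
```

```bash
python3 -c "
from h import *
go([.617,-.06,.23],166.6)"
```

```text
t 5.8 at [0.5562 0.1556 0.2286] az -176.41 | d [ -4.71 -21.9   -0.13] r [-0.0021 -0.0045  0.2966] F [ 1.  -1.5 -2.8] w 0.392
```

play_rows(commands=[{"dx": -1, "dy": -5, "dz": 0, "rx": 0, "ry": -0.003, "rz": 0.07, "claw": 1}, {"dx": -2, "dy": -10, "dz": 0, "rx": 0, "ry": -0.003, "rz": 0.14, "claw": 1}, {"dx": -3, "dy": -14, "dz": 0, "rx": 0, "ry": -0.003, "rz": 0.2, "claw": 1}, {"dx": -4, "dy": -18, "dz": 0, "rx": 0, "ry": -0.003, "rz": 0.25, "claw": 1}, {"dx": -4.7, "dy": -21.9, "dz": 0, "rx": 0, "ry": -0.003, "rz": 0.297, "claw": 1}])

```text
time: 6.3
tool_pos: [0.6164, -0.0617, 0.2269]
tool_rot: [-0.002, 0.118, 0.993, -0.001]
contact_force: [0.8, 1.0, -2.5]
gripper_width: 0.389
```

```bash
python3 -c "
from h import *
go([.617,-.06,.195],166.6)"
```

```text
t 6.3 at [ 0.6164 -0.0617  0.2269] az 166.43 | d [-0.03  0.19  3.19] r [-0.0023 -0.0037 -0.0029] F [ 0.8  1.  -2.5] w 0.389
```

play_rows(commands=[{"dx": 0, "dy": 0.2, "dz": 2, "rx": -0.002, "ry": -0.004, "rz": -0.003, "claw": 1}, {"dx": 0, "dy": 0.2, "dz": 3.2, "rx": -0.002, "ry": -0.004, "rz": -0.003, "claw": 1}, {"dx": 0, "dy": 0.2, "dz": 3.2, "rx": -0.002, "ry": -0.004, "rz": -0.003, "claw": 1}, {"dx": 0, "dy": 0.2, "dz": 3.2, "rx": -0.002, "ry": -0.004, "rz": -0.003, "claw": 1}, {"dx": 0, "dy": 0.2, "dz": 3.2, "rx": -0.002, "ry": -0.004, "rz": -0.003, "claw": 1}])

```text
time: 6.8
tool_pos: [0.6171, -0.059, 0.1957]
tool_rot: [0.001, 0.116, 0.993, -0.0]
contact_force: [0.4, 0.5, -3.5]
gripper_width: 0.385
```

```bash
python3 -c "
from h import *
go([.617,-.06,.195],166.6)
im=grab_frame('wrist');cv2.imwrite('pics/w6.png',im);crop(im,200,60,150,150,5,'w6c.png')
go([.617,-.06,.195],166.6)"
```

```text
t 6.8 at [ 0.6171 -0.059   0.1957] az 166.69 | d [-0.02 -0.1   0.07] r [-0.0002  0.0014  0.0015] F [ 0.4  0.5 -3.5] w 0.385
t 6.85 at [ 0.6172 -0.0591  0.1961] az 166.67 | d [ 0.   -0.09  0.11] r [-0.0002  0.0021  0.0013] F [-0.2  0.2 -3.3] w 0.397
```

View pics/w6.png

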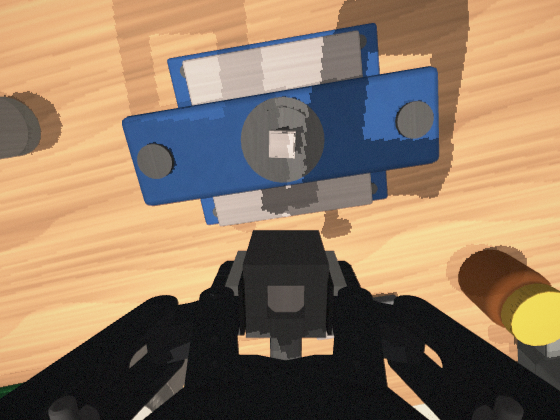

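View pics/w6c.png

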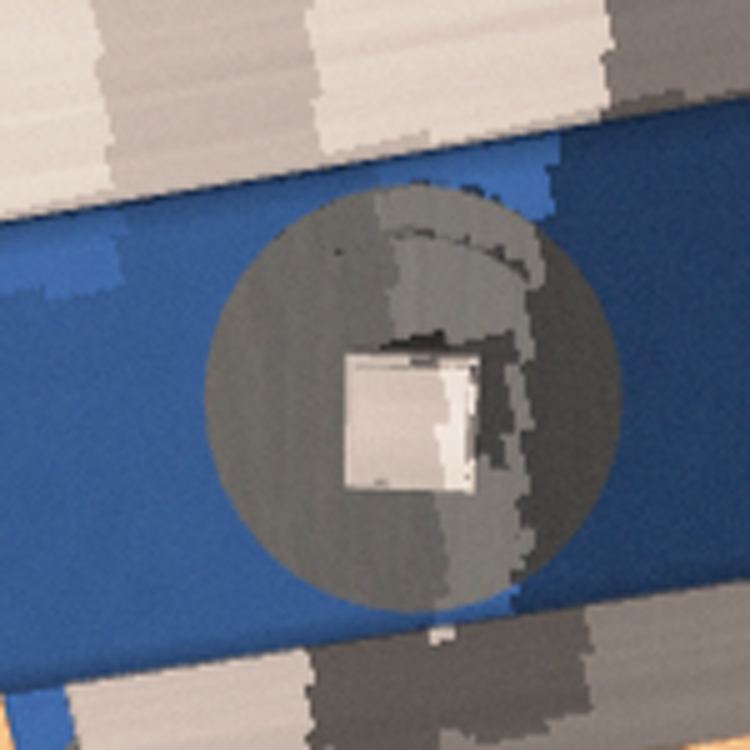

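```bash
python3 -c "
from h import *
s=monitor.state();W=cam('wrist',s);M=yaw()
f=lambda c,z:M.T@(onz(W,((c[0]+.5)/5+199.5,(c[1]+.5)/5+59.5),z)-s['tool_pos'])*1000
T=[f(c,.1695) for c in [(345,353),(480,355),(475,492),(345,488)]]
print(np.round(T,1),np.mean(T,0), s['tool_pos']+M@np.mean(T,0)/1000)
# collar circle z .148: left 205 right 622 top 185 bottom 612
print(np.round([f(c,.148) for c in [(205,398),(622,398),(413,185),(413,612)]],1))
go([.617,-.06,.195],166.6)"
```

```text
[[67.8 -9.  26.5]
 [67.6  5.3 26.5]
 [53.2  4.9 26.5]
 [53.6 -9.2 26.5]] [60.56284234 -2.00317275 26.5171272 ] [ 0.55790532 -0.04715363  0.1695    ]
[[ 61.9 -27.   48. ]
 [ 61.9  23.1  48. ]
 [ 86.   -2.   48. ]
 [ 35.8  -2.1  48.1]]
t 6.85 at [ 0.6172 -0.0591  0.1961] az 166.67 | d [ 0.   -0.09  0.11] r [-0.0002  0.0021  0.0013] F [-0.2  0.2 -3.3] w 0.397
```

play_rows(commands=[{"dx": 1.5, "dy": -0.1, "dz": 0, "rx": 0, "ry": 0.002, "rz": 0.01, "claw": 1}, {"dx": 3.5, "dy": -0.2, "dz": 0, "rx": 0, "ry": 0.002, "rz": 0.02, "claw": 1}, {"dx": 5.0, "dy": -0.29, "dz": 0, "rx": 0, "ry": 0.002, "rz": 0.02, "claw": 1}, {"dx": 5.9, "dy": -0.29, "dz": 0, "rx": 0, "ry": 0.002, "rz": 0.02, "claw": 1}, {"dx": 5.9, "dy": -0.29, "dz": 0, "rx": 0, "ry": 0.002, "rz": 0.02, "claw": 1}])

```text
time: 7.35
tool_pos: [0.5589, -0.0479, 0.1968]
tool_rot: [0.001, 0.126, 0.992, -0.0]
contact_force: [0.2, 0.4, -3.0]
gripper_width: 0.392
```

play_rows(commands=[{"dx": 0, "dy": 0, "dz": 0, "rx": 0, "ry": 0, "rz": 0, "claw": 1}])

```text
time: 7.45
tool_pos: [0.5594, -0.0478, 0.1974]
tool_rot: [0.001, 0.125, 0.992, -0.0]
contact_force: [0.1, -0.2, -2.4]
gripper_width: 0.39
```

```bash
python3 -c "
from h import *
# planned TCP
a=np.radians(166.67);x=np.array([np.cos(a),np.sin(a)]);y=np.array([np.sin(a),-np.cos(a)])
p=np.array([.6172,-.0591])+.059*x-.0029*y;print(p)
go([*p,.188],165.5)
for n in ['scene','side']:
  im=grab_frame(n);cv2.imwrite('pics/%s7.png'%n,im)
  u=proj(cam(n),[.557,-.046,.18]).astype(int);crop(im,u[0]-50,u[1]-45,100,90,6,n+'7c.png')
go([*p,.188],165.5)
"
```

```text
[ 0.55912094 -0.04831887]
t 7.45 at [ 0.5594 -0.0478  0.1974] az 165.59 | d [ 0.02 -0.06  0.94] r [-0.      0.0029  0.0015] F [ 0.1 -0.2 -2.4] w 0.39
t 7.55 at [ 0.5596 -0.0479  0.1974] az 165.58 | d [ 0.04 -0.05  0.94] r [0.     0.0027 0.0014] F [-0.1 -0.7 -2.8] w 0.39
```

View pics/scene7c.png

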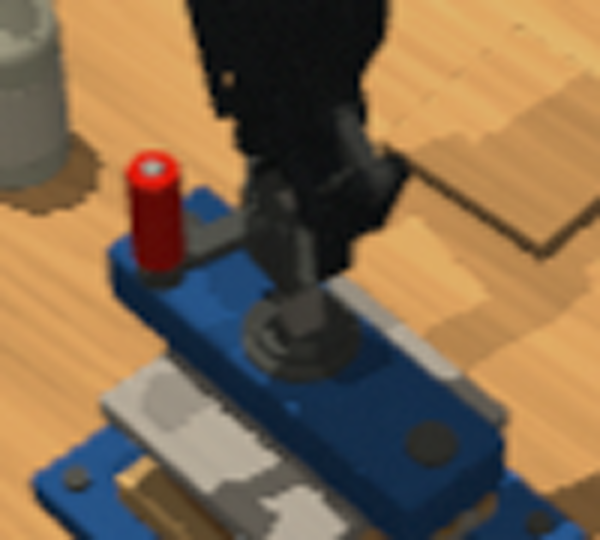

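View pics/side7c.png

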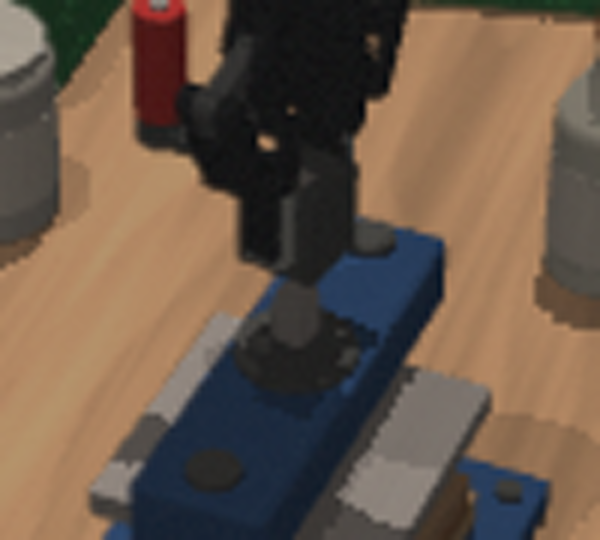

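play_rows(commands=[{"dx": 0.02, "dy": -0.05, "dz": 0.8, "rx": 0, "ry": 0.003, "rz": 0, "claw": 1}, {"dx": 0.02, "dy": -0.05, "dz": 1.5, "rx": 0, "ry": 0.003, "rz": 0, "claw": 1}, {"dx": 0.02, "dy": -0.05, "dz": 1.8, "rx": 0, "ry": 0.003, "rz": 0, "claw": 1}, {"dx": 0.02, "dy": -0.05, "dz": 2.0, "rx": 0, "ry": 0.003, "rz": 0, "claw": 1}, {"dx": 0.02, "dy": -0.05, "dz": 2.1, "rx": 0, "ry": 0.003, "rz": 0, "claw": 1}])

```text
time: 8.05
tool_pos: [0.5592, -0.0482, 0.1759]
tool_rot: [-0.0, 0.126, 0.992, 0.0]
contact_force: [-0.5, 0.9, -3.2]
gripper_width: 0.385
```

```bash
python3 -c "
from h import *
go([.5591,-.0483,.156],165.5);s=monitor.state();print(s['ft_torque'])"
```

```text
t 8.05 at [ 0.5592 -0.0482  0.1759] az 165.58 | d [ 0.01 -0.01  1.99] r [ 0.0003 -0.001   0.0014] F [-0.5  0.9 -3.2] w 0.385
[ 0.10546801  0.05742408 -0.02452448]
```

play_rows(commands=[{"dx": 0, "dy": 0, "dz": 0.4, "rx": 0, "ry": 0, "rz": 0, "claw": 1}, {"dx": 0, "dy": 0, "dz": 0.8, "rx": 0, "ry": 0, "rz": 0, "claw": 1}, {"dx": 0, "dy": 0, "dz": 1.1, "rx": 0, "ry": 0, "rz": 0, "claw": 1}, {"dx": 0, "dy": 0, "dz": 1.3, "rx": 0, "ry": 0, "rz": 0, "claw": 1}, {"dx": 0, "dy": 0, "dz": 1.4, "rx": 0, "ry": 0, "rz": 0, "claw": 1}])

```text
time: 8.55
tool_pos: [0.5591, -0.0481, 0.1616]
tool_rot: [-0.001, 0.125, 0.992, 0.0]
contact_force: [-0.9, 1.5, -2.3]
gripper_width: 0.39
```

```bash
python3 -c "
from h import *
go([.5591,-.0483,.156],165.5);s=monitor.state();print(s['ft_torque'])"
```

```text
t 8.55 at [ 0.5591 -0.0481  0.1616] az 165.58 | d [-0.01 -0.02  0.56] r [ 0.0004 -0.0014  0.0015] F [-0.9  1.5 -2.3] w 0.39
[ 0.17570171 -0.04537799 -0.02222572]
```

Going on slowly to the seat.

play_rows(commands=[{"dx": 0, "dy": 0, "dz": 0.2, "rx": 0, "ry": 0, "rz": 0, "claw": 1}, {"dx": 0, "dy": 0, "dz": 0.4, "rx": 0, "ry": 0, "rz": 0, "claw": 1}, {"dx": 0, "dy": 0, "dz": 0.5, "rx": 0, "ry": 0, "rz": 0, "claw": 1}, {"dx": 0, "dy": 0, "dz": 0.6, "rx": 0, "ry": 0, "rz": 0, "claw": 1}])

```text
time: 8.95
tool_pos: [0.559, -0.0481, 0.1559]
tool_rot: [-0.001, 0.125, 0.992, 0.0]
contact_force: [-1.7, 1.6, 2.2]
gripper_width: 0.391
```

```bash
python3 -c "
from h import *
go([.5591,-.0483,.156],165.5);s=monitor.state();print(s['ft_torque'])"
```

```text
t 8.95 at [ 0.559  -0.0481  0.1559] az 165.58 | d [-0.01 -0.02 -0.01] r [ 0.0004 -0.0016  0.0015] F [-1.7  1.6  2.2] w 0.391
[ 0.17684082  0.39436655 -0.03612425]
```

play_rows(commands=[{"dx": 0, "dy": 0, "dz": 0.05, "rx": 0, "ry": 0, "rz": 0, "claw": 1}, {"dx": 0, "dy": 0, "dz": 0.05, "rx": 0, "ry": 0, "rz": 0, "claw": 0}, {"dx": 0, "dy": 0, "dz": 0.05, "rx": 0, "ry": 0, "rz": 0, "claw": 0}, {"dx": 0, "dy": 0, "dz": 0.05, "rx": 0, "ry": 0, "rz": 0, "claw": 0}, {"dx": 0, "dy": 0, "dz": 0.05, "rx": 0, "ry": 0, "rz": 0, "claw": 0}])

```text
time: 9.45
tool_pos: [0.5593, -0.0482, 0.1557]
tool_rot: [-0.0, 0.125, 0.992, 0.0]
contact_force: [-0.0, -0.6, -0.3]
gripper_width: 1.0
```

```bash
python3 -c "
from h import *
go([.56,-.0483,.28],165.5)
im=grab_frame('wrist');cv2.imwrite('pics/w8.png',im)
for n in ['scene','side']:
  im=grab_frame(n)
  u=proj(cam(n),[.557,-.046,.18]).astype(int);crop(im,u[0]-50,u[1]-45,100,90,6,n+'8c.png')
"
```

```text
t 9.45 at [ 0.5593 -0.0482  0.1557] az 165.58 | d [-6.000e-02  1.000e-02 -1.243e+01] r [ 0.0004 -0.001   0.0014] F [-0.  -0.6 -0.3] w 1.0
```

View pics/scene8c.png

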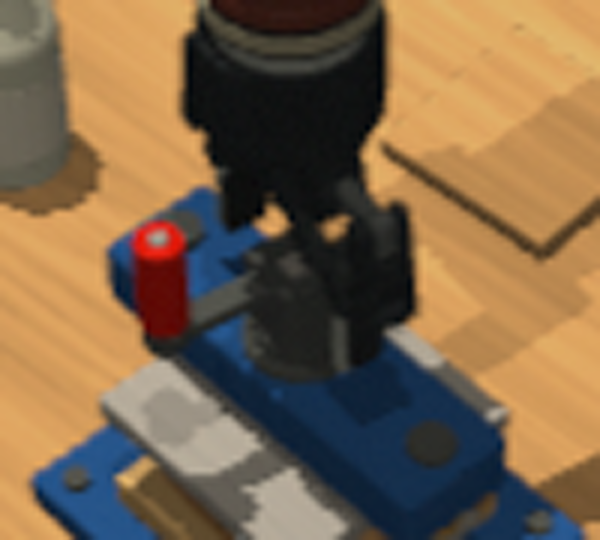

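View pics/side8c.png

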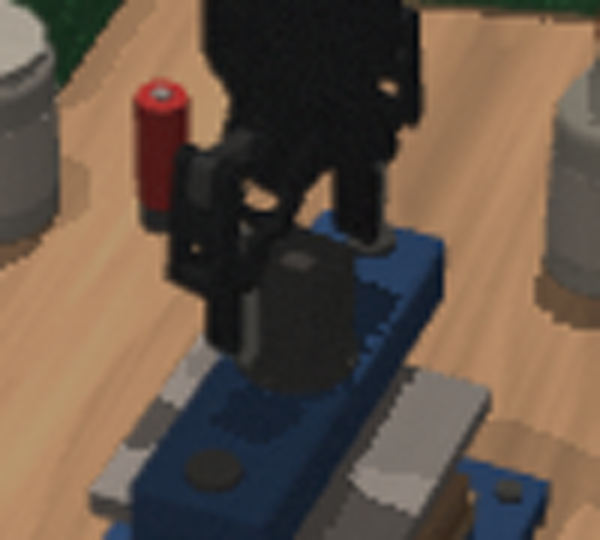

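View pics/w8.png

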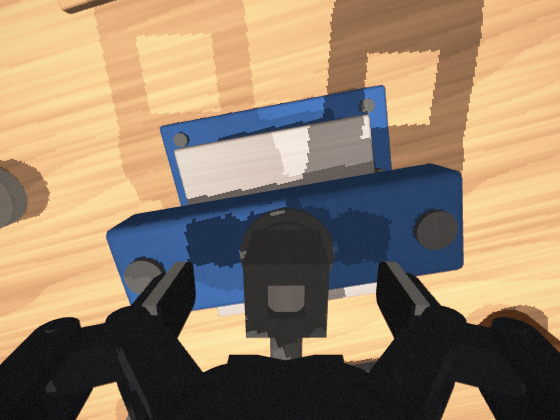

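play_rows(commands=[{"dx": 0, "dy": 0, "dz": -4, "rx": 0, "ry": 0, "rz": 0, "claw": 0}, {"dx": 0, "dy": 0, "dz": -9, "rx": 0, "ry": 0, "rz": 0, "claw": 0}, {"dx": -2, "dy": 0, "dz": -12.5, "rx": 0, "ry": 0, "rz": 0, "claw": 0}, {"dx": -6.4, "dy": 0, "dz": -12.5, "rx": 0, "ry": 0, "rz": 0, "claw": 0}, {"dx": -6.4, "dy": 0, "dz": -12.5, "rx": 0, "ry": 0, "rz": 0, "claw": 0}])

```text
time: 10.1
tool_pos: [0.6246, -0.0654, 0.2799]
tool_rot: [-0.0, 0.126, 0.992, 0.0]
contact_force: [-0.2, 0.0, -1.2]
gripper_width: 1.001
```

play_rows(commands=[{"dx": 0, "dy": 0, "dz": 0, "rx": 0, "ry": 0, "rz": 0, "claw": 0}, {"dx": 0, "dy": 0, "dz": 0, "rx": 0, "ry": 0, "rz": 0, "claw": 0}])

```text
time: 10.3
tool_pos: [0.6241, -0.0653, 0.2792]
tool_rot: [-0.001, 0.126, 0.992, 0.0]
contact_force: [-0.0, 0.4, -0.3]
gripper_width: 0.997
```

```bash
python3 -c "
from h import *
go([.622,-.064,.195],165.5)
im=grab_frame('wrist');cv2.imwrite('pics/w9.png',im);
go([.622,-.064,.195],165.5)
W=cam('wrist');s=monitor.state();M=yaw()
hsv=cv2.cvtColor(im,cv2.COLOR_BGR2HSV);m=(((hsv[...,0]<8)|(hsv[...,0]>172))&(hsv[...,1]>180)&(hsv[...,2]>150)).astype(np.uint8)
n,l,st,ce=cv2.connectedComponentsWithStats(m)
for i in range(1,n):
  if st[i,4]>50: print(st[i],ce[i],M.T@(onz(W,ce[i],.24)-s['tool_pos'])*1000)
"
```

```text
t 10.3 at [ 0.6241 -0.0653  0.2792] az 165.54 | d [0.23 0.07 8.42] r [ 0.0001 -0.0015  0.0008] F [-0.   0.4 -0.3] w 0.997
t 10.35 at [ 0.6239 -0.0652  0.2796] az 165.55 | d [0.21 0.07 8.46] r [ 0.0002 -0.001   0.0008] F [-0.2 -0.7 -0. ] w 1.0
```

View pics/w9.png

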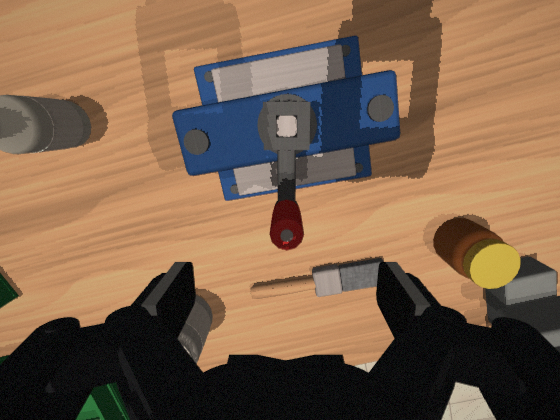

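```bash
python3 -c "
from h import *
W=cam('wrist');s=monitor.state();M=yaw()
im=cv2.imread('pics/w9.png');crop(im,255,90,65,170,4,'w9c.png')
f=lambda c,z:M.T@(onz(W,c,z)-s['tool_pos'])*1000
print(f((286.4,235.5),.24),f((287,125.5),.172), f((287,125.5),.188))
"
```

```text
[ 3.33071372  0.50247415 39.59318283] [ 68.79340407   1.07386935 107.65930351] [69.07100359  1.00106242 91.65956111]
```

View pics/w9c.png

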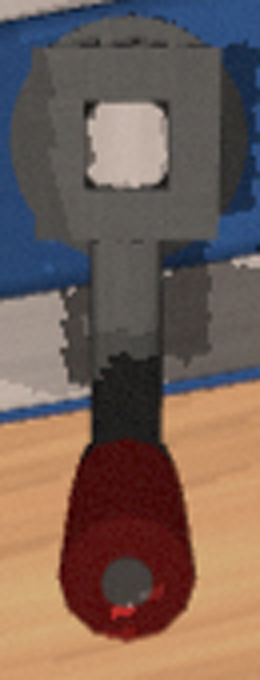

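play_rows(commands=[{"dx": 0.25, "dy": -0.02, "dz": 2, "rx": 0, "ry": 0, "rz": 0, "claw": 0}, {"dx": 0.25, "dy": -0.02, "dz": 5, "rx": 0, "ry": 0, "rz": 0, "claw": 0}, {"dx": 0.25, "dy": -0.02, "dz": 7.5, "rx": 0, "ry": 0, "rz": 0, "claw": 0}, {"dx": 0.25, "dy": -0.02, "dz": 8.4, "rx": 0, "ry": 0, "rz": 0, "claw": 0}, {"dx": 0.25, "dy": -0.02, "dz": 8.4, "rx": 0, "ry": 0, "rz": 0, "claw": 0}])

```text
time: 10.85
tool_pos: [0.6199, -0.0643, 0.1941]
tool_rot: [-0.002, 0.126, 0.992, 0.0]
contact_force: [-0.1, -0.6, 0.4]
gripper_width: 0.999
```

play_rows(commands=[{"dx": 0, "dy": 0, "dz": 0, "rx": 0, "ry": 0, "rz": 0, "claw": 1}, {"dx": 0, "dy": 0, "dz": 0, "rx": 0, "ry": 0, "rz": 0, "claw": 1}, {"dx": 0, "dy": 0, "dz": 0, "rx": 0, "ry": 0, "rz": 0, "claw": 1}, {"dx": 0, "dy": 0, "dz": 0, "rx": 0, "ry": 0, "rz": 0, "claw": 1}, {"dx": 0, "dy": 0, "dz": 0, "rx": 0, "ry": 0, "rz": 0, "claw": 1}])

```text
time: 11.35
tool_pos: [0.6205, -0.0645, 0.1951]
tool_rot: [-0.001, 0.126, 0.992, 0.0]
contact_force: [0.9, 0.0, 1.9]
gripper_width: 0.241
```

play_rows(commands=[{"dx": 0, "dy": 0, "dz": 0, "rx": 0, "ry": 0, "rz": 0, "claw": 1}, {"dx": 0, "dy": 0, "dz": 0, "rx": 0, "ry": 0, "rz": 0, "claw": 1}, {"dx": 0, "dy": 0, "dz": 0, "rx": 0, "ry": 0, "rz": 0, "claw": 1}])

```text
time: 11.65
tool_pos: [0.6205, -0.0645, 0.1951]
tool_rot: [-0.001, 0.126, 0.992, 0.0]
contact_force: [-1.0, 0.1, 0.5]
gripper_width: 0.242
```

```bash
python3 -c "
from h import *
go([.622,-.064,.195],165.5)
im=grab_frame('wrist');cv2.imwrite('pics/w10.png',im);
go([.622,-.064,.195],165.5);print(monitor.state()['ft_torque'],monitor.state()['joint_pos'])
"
```

```text
t 11.65 at [ 0.6205 -0.0645  0.1951] az 165.55 | d [-0.13  0.09  0.01] r [ 0.0001 -0.0024  0.0009] F [-1.   0.1  0.5] w 0.242
t 11.7 at [ 0.6205 -0.0645  0.1951] az 165.55 | d [-0.14  0.09  0.01] r [ 0.0001 -0.0024  0.0009] F [0.5 0.3 1.2] w 0.242
[ 0.02726029  0.08427669 -0.01107696] [-2.22900194e-01  7.55522423e-02  1.65001735e+00  1.74453824e-04
  1.41841604e+00 -1.54158116e+00]
```

View pics/w10.png

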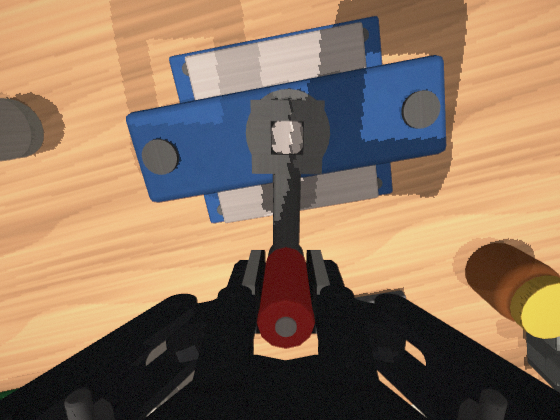

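```bash
cat > wind.py <<'E'
from h import *
import sys,json,os
# usage: wind.py step_deg n
st=json.load(open('st.json')) if os.path.exists('st.json') else {'C':[.5576,-.0483],'psi':0.,'z':.1951,'r':65.}
if len(sys.argv)>4: st['C']=[float(sys.argv[3]),float(sys.argv[4])]
A=np.radians(165.55)
s=monitor.state(); q=s['tool_rot']; M=R.from_quat(q[[1,2,3,0]]).as_matrix()
X=np.array([np.cos(A),np.sin(A)]);Y=np.array([np.sin(A),-np.cos(A)])
v=(s['tool_pos'][:2]-st['C'])*1000; l=np.array([v@X,v@Y])
psi=np.degrees(np.arctan2(-l[1],-l[0])); psi+=360*round((st['psi']-psi)/360)
st['psi']=psi; json.dump(st,open('st.json','w'))
a=np.radians(psi); tang=-(-np.sin(a)*X+np.cos(a)*Y); rad=-(np.cos(a)*X+np.sin(a)*Y)
F=s['contact_force']
print('t %.2f psi %.1f r %.2f z %.4f | Ftan %.1f Frad %.1f Fz %.1f w %.3f'%(s['time'],psi,np.hypot(*l),s['tool_pos'][2],F[:2]@tang,F[:2]@rad,F[2],s['gripper_width']), s['tool_pos'].round(4))
i=list(np.degrees(R.from_matrix(M.T@np.c_[np.r_[X,0],np.r_[Y,0],[0,0,-1]]).as_rotvec()))
print('rot fix rad',np.radians(i).round(4))
step=float(sys.argv[1])
for k in range(1,int(sys.argv[2])+1):
    b=np.radians(psi+k*step); t=st['r']/1000*(-np.cos(b)*X-np.sin(b)*Y)+st['C']
    d=M.T@(np.r_[t,st['z']]-s['tool_pos'])*100
    print('dx %.2f dy %.2f dz %.2f'%tuple(d))
E
python3 wind.py 10 5
```

```text
t 11.70 psi 0.0 r 64.92 z 0.1951 | Ftan -0.4 Frad 0.4 Fz 1.2 w 0.242 [ 0.6205 -0.0645  0.1951]
rot fix rad [ 0.0001 -0.0024  0.0001]
dx 0.09 dy -1.13 dz 0.00
dx 0.38 dy -2.22 dz 0.00
dx 0.86 dy -3.25 dz 0.00
dx 1.51 dy -4.18 dz 0.00
dx 2.31 dy -4.98 dz 0.01
```

play_rows(commands=[{"dx": 0.09, "dy": -1.13, "dz": 0, "rx": 0, "ry": 0, "rz": 0, "claw": 1}, {"dx": 0.38, "dy": -2.22, "dz": 0, "rx": 0, "ry": 0, "rz": 0, "claw": 1}, {"dx": 0.86, "dy": -3.25, "dz": 0, "rx": 0, "ry": 0, "rz": 0, "claw": 1}, {"dx": 1.51, "dy": -4.18, "dz": 0, "rx": 0, "ry": 0, "rz": 0, "claw": 1}, {"dx": 2.31, "dy": -4.98, "dz": 0, "rx": 0, "ry": 0, "rz": 0, "claw": 1}])

```text
time: 12.2
tool_pos: [0.587, -0.1053, 0.1952]
tool_rot: [0.001, 0.126, 0.992, 0.003]
contact_force: [7.0, 9.3, -3.0]
gripper_width: 0.239
```

```bash
python3 wind.py 12 5
```

```text
t 12.20 psi 48.3 r 64.12 z 0.1952 | Ftan -10.5 Frad -5.1 Fz -3.0 w 0.239 [ 0.587  -0.1053  0.1952]
rot fix rad [0.0067 0.0012 0.0005]
dx 1.05 dy -0.86 dz 0.01
dx 2.29 dy -1.40 dz 0.00
dx 3.62 dy -1.68 dz -0.00
dx 4.98 dy -1.67 dz -0.00
dx 6.31 dy -1.38 dz -0.00
```

play_rows(commands=[{"dx": 1.05, "dy": -0.86, "dz": 0, "rx": 0.004, "ry": 0, "rz": 0, "claw": 1}, {"dx": 2.29, "dy": -1.4, "dz": 0, "rx": 0.004, "ry": 0, "rz": 0, "claw": 1}, {"dx": 3.62, "dy": -1.68, "dz": 0, "rx": 0.004, "ry": 0, "rz": 0, "claw": 1}, {"dx": 4.98, "dy": -1.67, "dz": 0, "rx": 0.004, "ry": 0, "rz": 0, "claw": 1}, {"dx": 6.31, "dy": -1.38, "dz": 0, "rx": 0.004, "ry": 0, "rz": 0, "claw": 1}])

```text
time: 12.7
tool_pos: [0.5245, -0.1033, 0.1952]
tool_rot: [0.005, 0.126, 0.992, 0.002]
contact_force: [12.8, 2.2, -6.5]
gripper_width: 0.24
```

```bash
python3 wind.py 12 5
```

```text
t 12.70 psi 106.6 r 64.22 z 0.1952 | Ftan -9.8 Frad -8.4 Fz -6.5 w 0.240 [ 0.5245 -0.1033  0.1952]
rot fix rad [ 0.0048  0.0095 -0.    ]
dx 1.28 dy 0.45 dz -0.00
dx 2.39 dy 1.22 dz -0.01
dx 3.33 dy 2.21 dz -0.02
dx 4.04 dy 3.37 dz -0.02
dx 4.49 dy 4.65 dz -0.01
```

```bash
sed -i 's/"r": 65.0/"r": 64.2/;s/"z": 0.1951/"z": 0.1946/' st.json; python3 wind.py 12 5
```

```text
t 12.70 psi 106.6 r 64.22 z 0.1952 | Ftan -9.8 Frad -8.4 Fz -6.5 w 0.240 [ 0.5245 -0.1033  0.1952]
rot fix rad [ 0.0048  0.0095 -0.    ]
dx 1.24 dy 0.52 dz 0.05
dx 2.34 dy 1.28 dz 0.04
dx 3.27 dy 2.26 dz 0.04
dx 3.96 dy 3.40 dz 0.03
dx 4.41 dy 4.67 dz 0.04
```

play_rows(commands=[{"dx": 1.24, "dy": 0.52, "dz": 0.05, "rx": 0.004, "ry": 0.005, "rz": 0, "claw": 1}, {"dx": 2.34, "dy": 1.28, "dz": 0.05, "rx": 0.004, "ry": 0.009, "rz": 0, "claw": 1}, {"dx": 3.27, "dy": 2.26, "dz": 0.04, "rx": 0.004, "ry": 0.009, "rz": 0, "claw": 1}, {"dx": 3.96, "dy": 3.4, "dz": 0.04, "rx": 0.004, "ry": 0.009, "rz": 0, "claw": 1}, {"dx": 4.41, "dy": 4.67, "dz": 0.04, "rx": 0.004, "ry": 0.009, "rz": 0, "claw": 1}])

```text
time: 13.2
tool_pos: [0.4928, -0.0507, 0.1953]
tool_rot: [0.001, 0.127, 0.992, -0.004]
contact_force: [-1.8, -10.7, 1.1]
gripper_width: 0.245
```

```bash
python3 wind.py 12 5
```

```text
t 13.20 psi 163.4 r 64.86 z 0.1953 | Ftan -10.7 Frad 2.2 Fz 1.1 w 0.245 [ 0.4928 -0.0507  0.1953]
rot fix rad [-0.0078  0.0024 -0.0018]
dx 0.19 dy 1.34 dz 0.06
dx 0.16 dy 2.68 dz 0.05
dx -0.15 dy 3.99 dz 0.04
dx -0.72 dy 5.20 dz 0.03
dx -1.54 dy 6.27 dz 0.02
```

play_rows(commands=[{"dx": 0.17, "dy": 1.34, "dz": 0.05, "rx": -0.006, "ry": 0.002, "rz": 0, "claw": 1}, {"dx": 0.14, "dy": 2.68, "dz": 0.05, "rx": -0.006, "ry": 0.002, "rz": 0, "claw": 1}, {"dx": -0.17, "dy": 3.99, "dz": 0.04, "rx": -0.006, "ry": 0.002, "rz": 0, "claw": 1}, {"dx": -0.72, "dy": 5.2, "dz": 0.03, "rx": -0.006, "ry": 0.002, "rz": 0, "claw": 1}, {"dx": -1.54, "dy": 6.27, "dz": 0.02, "rx": -0.006, "ry": 0.002, "rz": 0, "claw": 1}])

```text
time: 13.7
tool_pos: [0.5203, 0.006, 0.1952]
tool_rot: [-0.005, 0.127, 0.992, -0.002]
contact_force: [-13.3, 1.6, 8.6]
gripper_width: 0.243
```

```bash
python3 wind.py 12 5; python3 -c "
from h import *
for n in ['scene','side']:
  im=grab_frame(n)
  u=proj(cam(n),[.557,-.046,.16]).astype(int);crop(im,u[0]-50,u[1]-45,100,90,6,n+'11c.png')"
```

```text
t 13.70 psi 221.0 r 65.86 z 0.1952 | Ftan -10.0 Frad 8.8 Fz 8.6 w 0.243 [0.5203 0.006  0.1952]
rot fix rad [-0.0043 -0.0087 -0.002 ]
dx -1.11 dy 0.81 dz 0.05
dx -2.25 dy 1.50 dz 0.03
dx -3.52 dy 1.94 dz 0.02
dx -4.85 dy 2.11 dz 0.01
dx -6.19 dy 1.99 dz -0.00
```

View pics/scene11c.png

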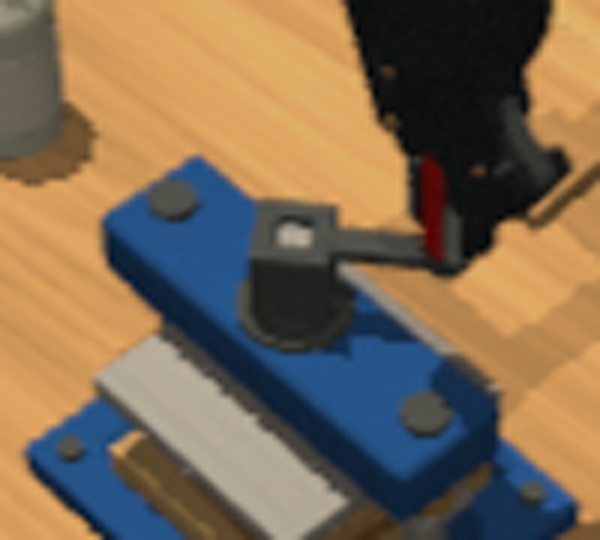

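View pics/side11c.png

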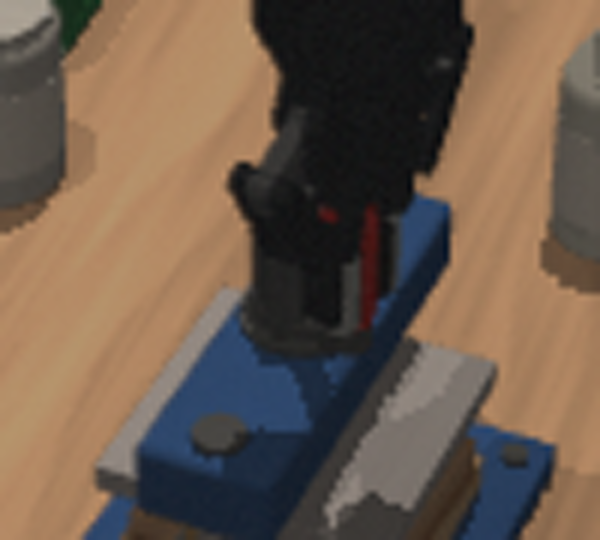

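```bash
sed -i 's/"r": 64.2/"r": 65.0/;s/"z": 0.1946/"z": 0.195/' st.json; python3 wind.py 12 5 .5568 -.0478
```

```text
t 13.80 psi 222.9 r 64.99 z 0.1952 | Ftan -5.6 Frad 8.7 Fz 7.7 w 0.243 [0.5217 0.0069 0.1952]
rot fix rad [-0.0016 -0.0061 -0.0008]
dx -1.02 dy 0.89 dz 0.01
dx -2.21 dy 1.56 dz -0.00
dx -3.51 dy 1.96 dz -0.01
dx -4.86 dy 2.08 dz -0.02
dx -6.21 dy 1.92 dz -0.03
```

play_rows(commands=[{"dx": -1.02, "dy": 0.94, "dz": 0.0, "rx": 0, "ry": -0.005, "rz": 0, "claw": 1}, {"dx": -2.21, "dy": 1.61, "dz": 0, "rx": 0, "ry": -0.005, "rz": 0, "claw": 1}, {"dx": -3.53, "dy": 2.01, "dz": 0, "rx": 0, "ry": -0.005, "rz": 0, "claw": 1}, {"dx": -4.87, "dy": 2.11, "dz": 0, "rx": 0, "ry": -0.005, "rz": 0, "claw": 1}, {"dx": -6.23, "dy": 1.94, "dz": 0, "rx": 0, "ry": -0.005, "rz": 0, "claw": 1}])

```text
time: 14.3
tool_pos: [0.5854, 0.0118, 0.1951]
tool_rot: [-0.004, 0.126, 0.992, 0.001]
contact_force: [-8.2, 6.6, 5.5]
gripper_width: 0.238
```

```bash
python3 wind.py 12 5
```

```text
t 14.30 psi 281.2 r 66.11 z 0.1951 | Ftan -10.3 Frad 2.4 Fz 5.5 w 0.238 [0.5854 0.0118 0.1951]
rot fix rad [ 0.0017 -0.0076  0.0001]
dx -1.28 dy -0.51 dz -0.00
dx -2.46 dy -1.17 dz -0.01
dx -3.49 dy -2.07 dz -0.02
dx -4.30 dy -3.15 dz -0.03
dx -4.87 dy -4.39 dz -0.04
```

```bash
python3 -c "
import numpy as np
from scipy.optimize import least_squares
P=np.array([(.6205,-.0645),(.587,-.1053),(.5245,-.1033),(.4928,-.0507),(.5203,.006),(.5854,.0118)])*1000
r=least_squares(lambda c:np.hypot(*(P-c[:2]).T)-65,[557,-48]);print(r.x,r.fun)
r=least_squares(lambda c:np.hypot(*(P-c[:2]).T)-c[2],[557,-48,65]);print(r.x,r.fun)"
```

```text
[557.74442676 -47.22011526] [0.0911391  0.03200425 0.19313908 0.0375904  0.07277283 0.17825356]
[557.75413071 -47.20784451  65.10192839] [-0.01688591 -0.06332909  0.10671456 -0.05399034 -0.03360565  0.06109642]
```

Clean fit: axis at (0.5577, −0.0472), r 65.1 — I use that from here.

```bash
python3 wind.py 13 5 .5577 -.0472
```

```text
t 14.30 psi 280.7 r 65.18 z 0.1951 | Ftan -10.3 Frad 2.4 Fz 5.5 w 0.238 [0.5854 0.0118 0.1951]
rot fix rad [ 0.0017 -0.0076  0.0001]
dx -1.40 dy -0.45 dz -0.00
dx -2.67 dy -1.19 dz -0.01
dx -3.75 dy -2.20 dz -0.02
dx -4.57 dy -3.42 dz -0.03
dx -5.09 dy -4.80 dz -0.04
```

play_rows(commands=[{"dx": -1.4, "dy": -0.45, "dz": 0.0, "rx": 0.002, "ry": -0.007, "rz": 0, "claw": 1}, {"dx": -2.67, "dy": -1.19, "dz": 0, "rx": 0.002, "ry": -0.007, "rz": 0, "claw": 1}, {"dx": -3.75, "dy": -2.2, "dz": 0, "rx": 0.002, "ry": -0.007, "rz": 0, "claw": 1}, {"dx": -4.57, "dy": -3.42, "dz": -0.02, "rx": 0.002, "ry": -0.007, "rz": 0, "claw": 1}, {"dx": -5.09, "dy": -4.8, "dz": -0.03, "rx": 0.002, "ry": -0.007, "rz": 0, "claw": 1}])

```text
time: 14.8
tool_pos: [0.6228, -0.0452, 0.1952]
tool_rot: [-0.001, 0.125, 0.992, 0.003]
contact_force: [-2.3, 10.5, 2.5]
gripper_width: 0.236
```

```bash
python3 wind.py 13 5
```

```text
t 14.80 psi 343.8 r 65.14 z 0.1952 | Ftan -10.6 Frad -2.0 Fz 2.5 w 0.236 [ 0.6228 -0.0452  0.1952]
rot fix rad [ 0.0064 -0.0025  0.0012]
dx -0.23 dy -1.45 dz 0.01
dx -0.15 dy -2.92 dz -0.00
dx 0.27 dy -4.34 dz -0.01
dx 0.99 dy -5.62 dz -0.02
dx 1.98 dy -6.71 dz -0.02
```

play_rows(commands=[{"dx": -0.23, "dy": -1.45, "dz": 0.0, "rx": 0.006, "ry": -0.002, "rz": 0, "claw": 1}, {"dx": -0.15, "dy": -2.92, "dz": 0, "rx": 0.006, "ry": -0.002, "rz": 0, "claw": 1}, {"dx": 0.27, "dy": -4.34, "dz": 0, "rx": 0.006, "ry": -0.002, "rz": 0, "claw": 1}, {"dx": 0.99, "dy": -5.62, "dz": -0.01, "rx": 0.006, "ry": -0.002, "rz": 0, "claw": 1}, {"dx": 1.98, "dy": -6.71, "dz": -0.01, "rx": 0.006, "ry": -0.002, "rz": 0, "claw": 1}])

```text
time: 15.3
tool_pos: [0.5887, -0.1043, 0.1953]
tool_rot: [0.003, 0.125, 0.992, 0.003]
contact_force: [7.0, 7.9, -1.9]
gripper_width: 0.243
```

```bash
python3 wind.py 13 5
```

```text
t 15.30 psi 407.1 r 64.93 z 0.1953 | Ftan -9.9 Frad -3.6 Fz -1.9 w 0.243 [ 0.5887 -0.1043  0.1953]
rot fix rad [0.0061 0.0046 0.0015]
dx 1.18 dy -0.88 dz 0.02
dx 2.53 dy -1.46 dz 0.01
dx 3.98 dy -1.72 dz 0.01
dx 5.45 dy -1.66 dz -0.00
dx 6.87 dy -1.26 dz -0.01
```

play_rows(commands=[{"dx": 1.18, "dy": -0.88, "dz": 0.02, "rx": 0.006, "ry": 0.005, "rz": 0.001, "claw": 1}, {"dx": 2.53, "dy": -1.46, "dz": 0.02, "rx": 0.006, "ry": 0.005, "rz": 0.001, "claw": 1}, {"dx": 3.98, "dy": -1.72, "dz": 0.02, "rx": 0.006, "ry": 0.005, "rz": 0.001, "claw": 1}, {"dx": 5.45, "dy": -1.66, "dz": 0.01, "rx": 0.006, "ry": 0.005, "rz": 0.001, "claw": 1}, {"dx": 6.87, "dy": -1.26, "dz": 0.0, "rx": 0.006, "ry": 0.005, "rz": 0.001, "claw": 1}])

```text
time: 15.8
tool_pos: [0.5209, -0.1008, 0.1954]
tool_rot: [0.004, 0.126, 0.992, -0.001]
contact_force: [12.6, -2.0, -6.5]
gripper_width: 0.244
```

```bash
python3 wind.py 13 5
```

```text
t 15.80 psi 470.1 r 65.04 z 0.1954 | Ftan -11.5 Frad -5.5 Fz -6.5 w 0.244 [ 0.5209 -0.1008  0.1954]
rot fix rad [ 0.      0.0081 -0.0006]
dx 1.32 dy 0.66 dz 0.02
dx 2.45 dy 1.60 dz 0.02
dx 3.35 dy 2.77 dz 0.01
dx 3.96 dy 4.10 dz 0.00
dx 4.25 dy 5.55 dz 0.00
```

play_rows(commands=[{"dx": 1.32, "dy": 0.66, "dz": 0.05, "rx": 0, "ry": 0.008, "rz": -0.001, "claw": 1}, {"dx": 2.45, "dy": 1.6, "dz": 0.05, "rx": 0, "ry": 0.008, "rz": -0.001, "claw": 1}, {"dx": 3.35, "dy": 2.77, "dz": 0.04, "rx": 0, "ry": 0.008, "rz": -0.001, "claw": 1}, {"dx": 3.96, "dy": 4.1, "dz": 0.03, "rx": 0, "ry": 0.008, "rz": -0.001, "claw": 1}, {"dx": 4.25, "dy": 5.55, "dz": 0.02, "rx": 0, "ry": 0.008, "rz": -0.001, "claw": 1}])

```text
time: 16.3
tool_pos: [0.493, -0.0398, 0.1953]
tool_rot: [0.0, 0.126, 0.992, -0.004]
contact_force: [-0.0, -10.6, -0.8]
gripper_width: 0.24
```

```bash
python3 wind.py 12 5
```

```text
t 16.30 psi 532.0 r 65.12 z 0.1953 | Ftan -10.5 Frad -1.2 Fz -0.8 w 0.240 [ 0.493  -0.0398  0.1953]
rot fix rad [-0.0081  0.002  -0.0014]
dx 0.04 dy 1.36 dz 0.01
dx -0.20 dy 2.70 dz 0.00
dx -0.71 dy 3.96 dz -0.01
dx -1.47 dy 5.09 dz -0.01
dx -2.44 dy 6.03 dz -0.02
```

play_rows(commands=[{"dx": 0.04, "dy": 1.36, "dz": 0.02, "rx": -0.008, "ry": 0.002, "rz": -0.001, "claw": 1}, {"dx": -0.2, "dy": 2.7, "dz": 0.01, "rx": -0.008, "ry": 0.002, "rz": -0.001, "claw": 1}, {"dx": -0.71, "dy": 3.96, "dz": 0, "rx": -0.008, "ry": 0.002, "rz": -0.001, "claw": 1}, {"dx": -1.47, "dy": 5.09, "dz": 0, "rx": -0.008, "ry": 0.002, "rz": -0.001, "claw": 1}, {"dx": -2.44, "dy": 6.03, "dz": -0.01, "rx": -0.008, "ry": 0.002, "rz": -0.001, "claw": 1}])

```text
time: 16.8
tool_pos: [0.5293, 0.0115, 0.1951]
tool_rot: [-0.004, 0.126, 0.992, -0.002]
contact_force: [-10.3, -1.4, 6.3]
gripper_width: 0.246
```

```bash
python3 wind.py 8 5
```

```text
t 16.80 psi 589.7 r 65.19 z 0.1951 | Ftan -9.9 Frad 3.2 Fz 6.3 w 0.246 [0.5293 0.0115 0.1951]
rot fix rad [-0.0039 -0.0067 -0.0007]
dx -0.74 dy 0.52 dz 0.00
dx -1.54 dy 0.95 dz -0.01
dx -2.39 dy 1.27 dz -0.01
dx -3.28 dy 1.46 dz -0.02
dx -4.18 dy 1.53 dz -0.03
```

play_rows(commands=[{"dx": -0.74, "dy": 0.52, "dz": 0.0, "rx": -0.004, "ry": -0.006, "rz": 0, "claw": 1}, {"dx": -1.54, "dy": 0.95, "dz": 0, "rx": -0.004, "ry": -0.006, "rz": 0, "claw": 1}, {"dx": -2.39, "dy": 1.27, "dz": 0, "rx": -0.004, "ry": -0.006, "rz": 0, "claw": 1}, {"dx": -3.28, "dy": 1.46, "dz": -0.01, "rx": -0.004, "ry": -0.006, "rz": 0, "claw": 1}, {"dx": -4.18, "dy": 1.53, "dz": -0.01, "rx": -0.004, "ry": -0.006, "rz": 0, "claw": 1}])

```text
time: 17.3
tool_pos: [0.5715, 0.0165, 0.195]
tool_rot: [-0.004, 0.126, 0.992, 0.001]
contact_force: [-8.5, 3.9, 6.6]
gripper_width: 0.238
```

```bash
python3 wind.py 5 5; python3 -c "
from h import *
for n in ['scene','side']:
  im=grab_frame(n)
  u=proj(cam(n),[.557,-.046,.1]).astype(int);crop(im,u[0]-50,u[1]-45,100,90,7,n+'12c.png')";python3 wind.py 5 5
```

```text
t 17.30 psi 627.8 r 65.22 z 0.1950 | Ftan -9.2 Frad 2.0 Fz 6.6 w 0.238 [0.5715 0.0165 0.195 ]
rot fix rad [ 0.0009 -0.0078 -0.0002]
dx -0.57 dy -0.03 dz -0.00
dx -1.13 dy -0.08 dz -0.01
dx -1.69 dy -0.18 dz -0.01
dx -2.24 dy -0.33 dz -0.02
dx -2.77 dy -0.52 dz -0.02
t 17.40 psi 628.8 r 65.17 z 0.1951 | Ftan -6.6 Frad 3.7 Fz 5.6 w 0.243 [0.5726 0.0162 0.1951]
rot fix rad [ 0.0012 -0.0054 -0.0005]
dx -0.57 dy -0.03 dz 0.01
dx -1.13 dy -0.09 dz 0.00
dx -1.69 dy -0.20 dz 0.00
dx -2.23 dy -0.36 dz -0.00
dx -2.76 dy -0.57 dz -0.01
```

View pics/side12c.png

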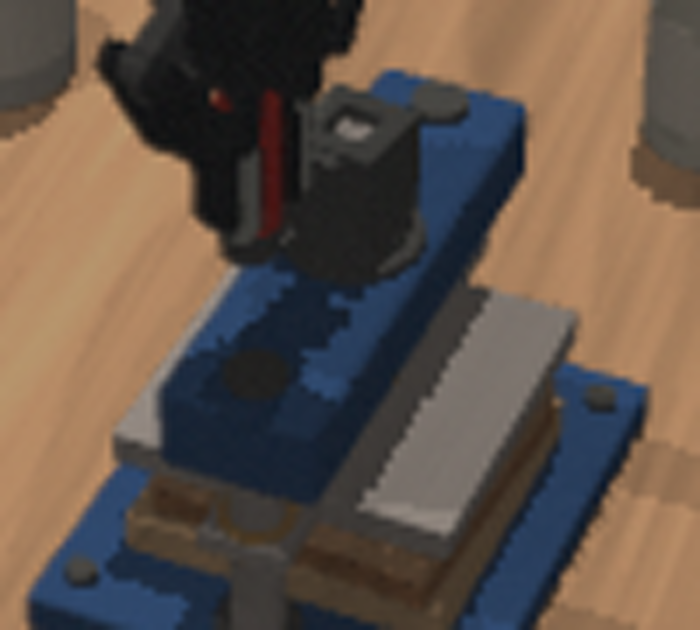

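View pics/scene12c.png

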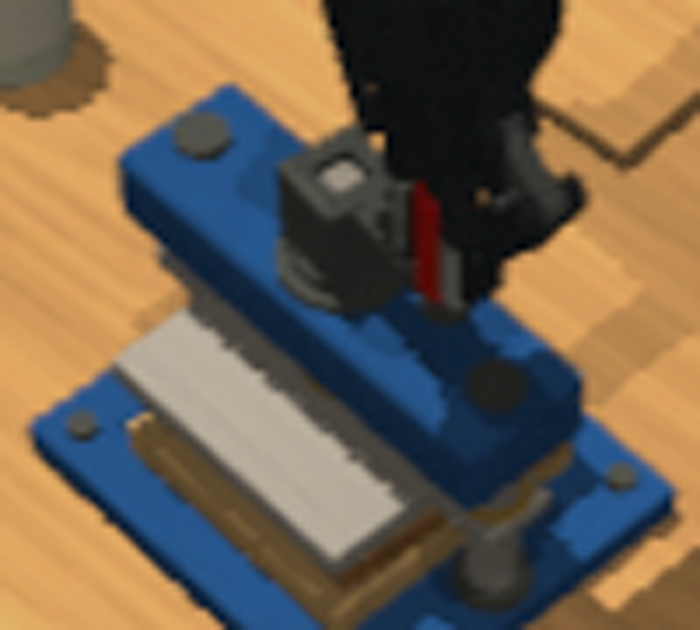

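```bash
python3 wind.py 8 5
```

```text
t 17.40 psi 628.8 r 65.17 z 0.1951 | Ftan -6.6 Frad 3.7 Fz 5.6 w 0.243 [0.5726 0.0162 0.1951]
rot fix rad [ 0.0012 -0.0054 -0.0005]
dx -0.91 dy -0.06 dz 0.00
dx -1.80 dy -0.23 dz -0.00
dx -2.66 dy -0.52 dz -0.01
dx -3.47 dy -0.93 dz -0.01
dx -4.21 dy -1.45 dz -0.01
```

play_rows(commands=[{"dx": -0.91, "dy": -0.06, "dz": 0.0, "rx": 0.002, "ry": -0.005, "rz": 0, "claw": 1}, {"dx": -1.8, "dy": -0.23, "dz": 0, "rx": 0.002, "ry": -0.005, "rz": 0, "claw": 1}, {"dx": -2.66, "dy": -0.52, "dz": 0, "rx": 0.002, "ry": -0.005, "rz": 0, "claw": 1}, {"dx": -3.47, "dy": -0.93, "dz": -0.01, "rx": 0.002, "ry": -0.005, "rz": 0, "claw": 1}, {"dx": -4.21, "dy": -1.45, "dz": -0.01, "rx": 0.002, "ry": -0.005, "rz": 0, "claw": 1}])

```text
time: 17.9
tool_pos: [0.6086, -0.0064, 0.1951]
tool_rot: [-0.002, 0.126, 0.992, 0.002]
contact_force: [-5.8, 8.1, 4.1]
gripper_width: 0.241
```

```bash
python3 wind.py 8 5
```

```text
t 17.90 psi 666.8 r 65.22 z 0.1951 | Ftan -9.9 Frad 0.6 Fz 4.1 w 0.241 [ 0.6086 -0.0064  0.1951]
rot fix rad [ 0.0039 -0.0055  0.0003]
dx -0.67 dy -0.61 dz 0.00
dx -1.27 dy -1.29 dz -0.00
dx -1.77 dy -2.05 dz -0.01
dx -2.15 dy -2.87 dz -0.01
dx -2.42 dy -3.74 dz -0.02
```

play_rows(commands=[{"dx": -0.67, "dy": -0.61, "dz": 0.0, "rx": 0.004, "ry": -0.005, "rz": 0, "claw": 1}, {"dx": -1.27, "dy": -1.29, "dz": 0, "rx": 0.004, "ry": -0.005, "rz": 0, "claw": 1}, {"dx": -1.77, "dy": -2.05, "dz": 0, "rx": 0.004, "ry": -0.005, "rz": 0, "claw": 1}, {"dx": -2.15, "dy": -2.87, "dz": -0.01, "rx": 0.004, "ry": -0.005, "rz": 0, "claw": 1}, {"dx": -2.42, "dy": -3.74, "dz": -0.01, "rx": 0.004, "ry": -0.005, "rz": 0, "claw": 1}])

```text
time: 18.4
tool_pos: [0.6228, -0.0463, 0.1952]
tool_rot: [-0.0, 0.125, 0.992, 0.003]
contact_force: [-0.1, 10.0, 1.6]
gripper_width: 0.238
```

```bash
python3 wind.py 8 5
```

```text
t 18.40 psi 704.8 r 65.07 z 0.1952 | Ftan -10.0 Frad 0.0 Fz 1.6 w 0.238 [ 0.6228 -0.0463  0.1952]
rot fix rad [ 0.0066 -0.0018  0.0013]
dx -0.17 dy -0.89 dz 0.01
dx -0.22 dy -1.80 dz 0.01
dx -0.14 dy -2.70 dz 0.00
dx 0.06 dy -3.58 dz -0.01
dx 0.38 dy -4.43 dz -0.01
```

play_rows(commands=[{"dx": -0.17, "dy": -0.89, "dz": 0.01, "rx": 0.006, "ry": -0.002, "rz": 0.001, "claw": 1}, {"dx": -0.22, "dy": -1.8, "dz": 0.01, "rx": 0.006, "ry": -0.002, "rz": 0.001, "claw": 1}, {"dx": -0.14, "dy": -2.7, "dz": 0, "rx": 0.006, "ry": -0.002, "rz": 0.001, "claw": 1}, {"dx": 0.06, "dy": -3.58, "dz": 0, "rx": 0.006, "ry": -0.002, "rz": 0.001, "claw": 1}, {"dx": 0.38, "dy": -4.43, "dz": 0, "rx": 0.006, "ry": -0.002, "rz": 0.001, "claw": 1}])

```text
time: 18.9
tool_pos: [0.6094, -0.0865, 0.1954]
tool_rot: [0.002, 0.125, 0.992, 0.003]
contact_force: [4.8, 7.7, 0.7]
gripper_width: 0.242
```

```bash
python3 wind.py 7 5
```

```text
t 18.90 psi 742.8 r 64.93 z 0.1954 | Ftan -9.0 Frad -0.8 Fz 0.7 w 0.242 [ 0.6094 -0.0865  0.1954]
rot fix rad [0.0072 0.0032 0.0009]
dx 0.35 dy -0.71 dz 0.03
dx 0.78 dy -1.38 dz 0.02
dx 1.30 dy -1.98 dz 0.02
dx 1.88 dy -2.52 dz 0.01
dx 2.53 dy -2.98 dz 0.01
```

play_rows(commands=[{"dx": 0.35, "dy": -0.71, "dz": 0.03, "rx": 0.007, "ry": 0.003, "rz": 0.001, "claw": 1}, {"dx": 0.78, "dy": -1.38, "dz": 0.03, "rx": 0.007, "ry": 0.003, "rz": 0.001, "claw": 1}, {"dx": 1.3, "dy": -1.98, "dz": 0.02, "rx": 0.007, "ry": 0.003, "rz": 0.001, "claw": 1}, {"dx": 1.88, "dy": -2.52, "dz": 0.02, "rx": 0.007, "ry": 0.003, "rz": 0.001, "claw": 1}, {"dx": 2.53, "dy": -2.98, "dz": 0.02, "rx": 0.007, "ry": 0.003, "rz": 0.001, "claw": 1}])

```text
time: 19.4
tool_pos: [0.5796, -0.1082, 0.1955]
tool_rot: [0.004, 0.126, 0.992, 0.002]
contact_force: [9.6, 6.3, -1.9]
gripper_width: 0.246
```

```bash
python3 wind.py 7 5
```

```text
t 19.40 psi 775.8 r 64.85 z 0.1955 | Ftan -11.2 Frad -2.7 Fz -1.9 w 0.246 [ 0.5796 -0.1082  0.1955]
rot fix rad [0.0052 0.0069 0.0001]
dx 0.67 dy -0.42 dz 0.04
dx 1.40 dy -0.74 dz 0.03
dx 2.16 dy -0.96 dz 0.03
dx 2.94 dy -1.10 dz 0.02
dx 3.74 dy -1.13 dz 0.01
```

play_rows(commands=[{"dx": 0.67, "dy": -0.42, "dz": 0.04, "rx": 0.005, "ry": 0.006, "rz": 0, "claw": 1}, {"dx": 1.4, "dy": -0.74, "dz": 0.04, "rx": 0.005, "ry": 0.006, "rz": 0, "claw": 1}, {"dx": 2.16, "dy": -0.96, "dz": 0.03, "rx": 0.005, "ry": 0.006, "rz": 0, "claw": 1}, {"dx": 2.94, "dy": -1.1, "dz": 0.03, "rx": 0.005, "ry": 0.006, "rz": 0, "claw": 1}, {"dx": 3.74, "dy": -1.13, "dz": 0.03, "rx": 0.005, "ry": 0.006, "rz": 0, "claw": 1}])

```text
time: 19.9
tool_pos: [0.5435, -0.1105, 0.1956]
tool_rot: [0.006, 0.126, 0.992, 0.0]
contact_force: [13.0, 0.6, -4.6]
gripper_width: 0.24
```

```bash
python3 wind.py 6 5
```

```text
t 19.90 psi 808.2 r 64.87 z 0.1956 | Ftan -12.5 Frad -3.4 Fz -4.6 w 0.240 [ 0.5435 -0.1105  0.1956]
rot fix rad [ 0.0021  0.0113 -0.0002]
dx 0.68 dy 0.00 dz 0.05
dx 1.36 dy 0.08 dz 0.04
dx 2.02 dy 0.24 dz 0.03
dx 2.66 dy 0.46 dz 0.03
dx 3.28 dy 0.75 dz 0.02
```

play_rows(commands=[{"dx": 0.68, "dy": 0.0, "dz": 0.05, "rx": 0.002, "ry": 0.01, "rz": 0, "claw": 1}, {"dx": 1.36, "dy": 0.08, "dz": 0.05, "rx": 0.002, "ry": 0.01, "rz": 0, "claw": 1}, {"dx": 2.02, "dy": 0.24, "dz": 0.04, "rx": 0.002, "ry": 0.01, "rz": 0, "claw": 1}, {"dx": 2.66, "dy": 0.46, "dz": 0.04, "rx": 0.002, "ry": 0.01, "rz": 0, "claw": 1}])

```text
time: 20.3
tool_pos: [0.522, -0.1015, 0.1956]
tool_rot: [0.006, 0.126, 0.992, -0.002]
contact_force: [13.3, -4.1, -6.6]
gripper_width: 0.243
```

```bash
python3 wind.py 6 5
```

```text
t 20.30 psi 828.9 r 64.94 z 0.1956 | Ftan -13.4 Frad -3.9 Fz -6.6 w 0.243 [ 0.522  -0.1015  0.1956]
rot fix rad [-0.0014  0.0129 -0.0009]
dx 0.63 dy 0.25 dz 0.05
dx 1.24 dy 0.56 dz 0.04
dx 1.80 dy 0.94 dz 0.03
dx 2.32 dy 1.38 dz 0.02
dx 2.80 dy 1.87 dz 0.02
```

play_rows(commands=[{"dx": 0.63, "dy": 0.25, "dz": 0.05, "rx": -0.001, "ry": 0.012, "rz": -0.001, "claw": 1}, {"dx": 1.24, "dy": 0.56, "dz": 0.05, "rx": -0.001, "ry": 0.012, "rz": -0.001, "claw": 1}, {"dx": 1.8, "dy": 0.94, "dz": 0.05, "rx": -0.001, "ry": 0.012, "rz": -0.001, "claw": 1}, {"dx": 2.32, "dy": 1.38, "dz": 0.05, "rx": -0.001, "ry": 0.012, "rz": -0.001, "claw": 1}])

```text
time: 20.7
tool_pos: [0.5057, -0.0861, 0.1956]
tool_rot: [0.006, 0.126, 0.992, -0.004]
contact_force: [11.4, -10.9, -5.7]
gripper_width: 0.24
```

```bash
python3 wind.py 4 5
```

```text
t 20.70 psi 848.7 r 64.94 z 0.1956 | Ftan -15.5 Frad -2.5 Fz -5.7 w 0.240 [ 0.5057 -0.0861  0.1956]
rot fix rad [-0.0065  0.0122 -0.0013]
dx 0.35 dy 0.29 dz 0.06
dx 0.67 dy 0.61 dz 0.05
dx 0.97 dy 0.95 dz 0.04
dx 1.25 dy 1.31 dz 0.04
dx 1.50 dy 1.69 dz 0.03
```

play_rows(commands=[{"dx": 0, "dy": 0, "dz": 0.04, "rx": 0, "ry": 0.005, "rz": 0, "claw": 1}, {"dx": 0, "dy": 0, "dz": 0.04, "rx": 0, "ry": 0.005, "rz": 0, "claw": 0}, {"dx": 0, "dy": 0, "dz": 0.04, "rx": 0, "ry": 0.005, "rz": 0, "claw": 0}, {"dx": 0, "dy": 0, "dz": 0.04, "rx": 0, "ry": 0.005, "rz": 0, "claw": 0}, {"dx": 0, "dy": 0, "dz": 0.04, "rx": 0, "ry": 0.005, "rz": 0, "claw": 0}])

```text
time: 21.2
tool_pos: [0.5055, -0.0862, 0.1951]
tool_rot: [0.003, 0.126, 0.992, -0.004]
contact_force: [0.1, 0.3, -0.4]
gripper_width: 0.907
```

```bash
python3 wind.py 4 1
```

```text
t 21.20 psi 848.8 r 65.14 z 0.1951 | Ftan 0.2 Frad -0.2 Fz -0.4 w 0.907 [ 0.5055 -0.0862  0.1951]
rot fix rad [-0.0065  0.0068 -0.0014]
dx 0.34 dy 0.31 dz 0.01
```

play_rows(commands=[{"dx": 0, "dy": 0, "dz": 0, "rx": -0.006, "ry": 0.006, "rz": 0, "claw": 0}, {"dx": 0, "dy": 0, "dz": -2, "rx": -0.006, "ry": 0.006, "rz": 0, "claw": 0}, {"dx": 0, "dy": 0, "dz": -5, "rx": -0.006, "ry": 0.006, "rz": 0, "claw": 0}, {"dx": 0, "dy": 0, "dz": -9, "rx": -0.006, "ry": 0.006, "rz": 0, "claw": 0}, {"dx": 0, "dy": 0, "dz": -12, "rx": -0.006, "ry": 0.006, "rz": 0, "claw": 0}])

```text
time: 21.7
tool_pos: [0.5051, -0.0853, 0.3175]
tool_rot: [0.001, 0.126, 0.992, -0.0]
contact_force: [-0.5, -0.6, 0.7]
gripper_width: 1.0
```

```bash
python3 -c "
from h import *
s=monitor.state();print(s['time'],s['tool_pos'],s['contact_force'])
im=grab_frame('wrist');cv2.imwrite('pics/w13.png',im)
for n in ['scene','side']:
  im=grab_frame(n);cv2.imwrite('pics/%s13.png'%n,im)
  u=proj(cam(n),[.557,-.046,.12]).astype(int);crop(im,u[0]-50,u[1]-45,100,90,7,n+'13c.png')"
```

```text
21.7 [ 0.50514606 -0.08529165  0.31753375] [-0.48678405 -0.56659098  0.72346257]
```

View pics/side13c.png

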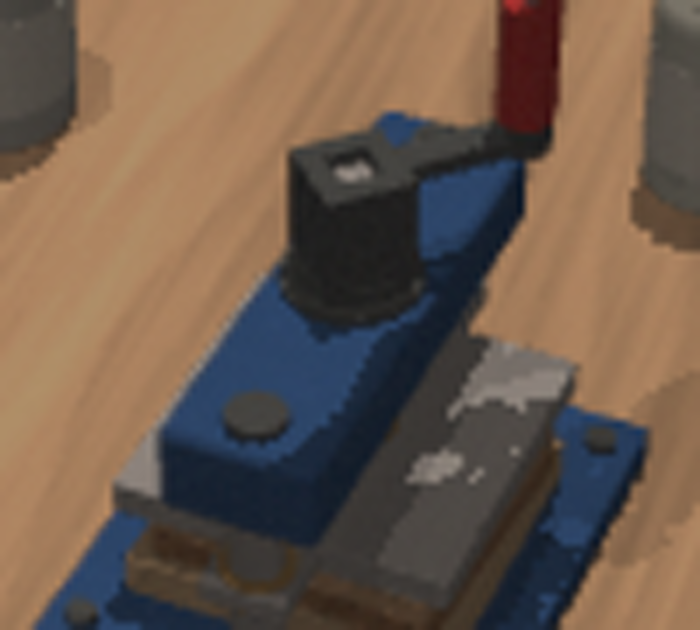

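View pics/scene13c.png

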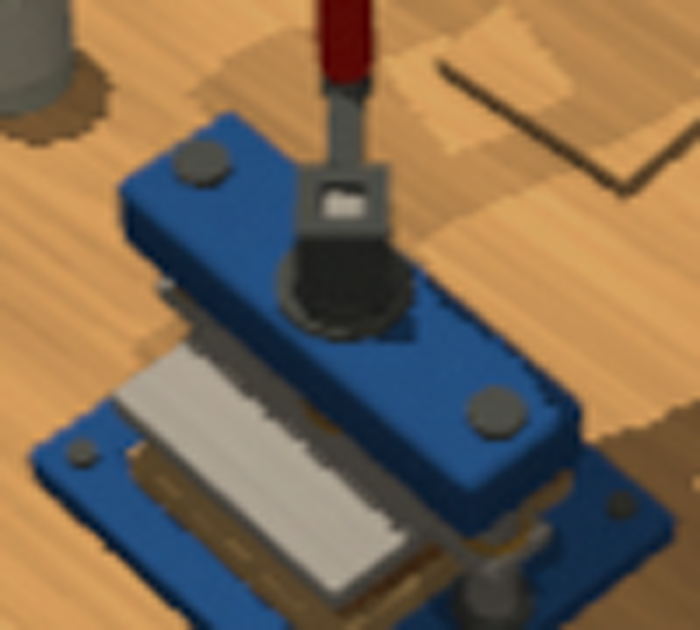

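View pics/w13.png

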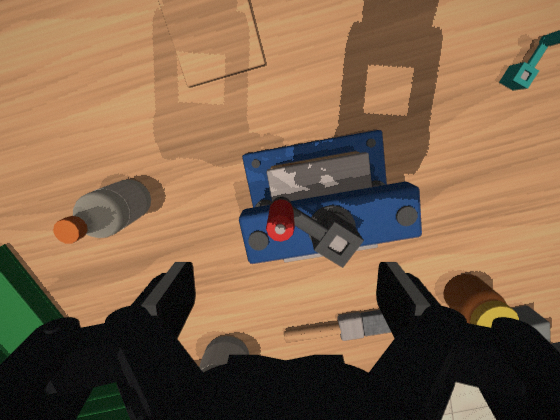

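```bash
python3 -c "
from h import *
print(ticket.job_done());print(monitor.state()['time'])"
```

```text
the job is handed in; nothing more can be done
None
the job is handed in; nothing more can be done
```

The crank is on the press screw and wound clockwise until it clearly got harder to turn. That puts about 200 N on the panel by my estimate. I handed the job in at about 22 s and got no verdict back.

- **Choice and fit:** I took the larger dark crank with the red handle, not the small dark one or the turquoise one. It went down over the square end with almost no resistance. The arm felt the collar at the expected height, and pictures taken after that showed the hub on it.
- **Winding:** I turned the handle about 849° (2.36 turns). The force at the handle was about 10 N while the plate moved freely. From about 760° it rose steadily to 15.5 N, at the rate given for the plate pressing. Handle force and angle past first touch both put the clamp force at about 200 N.
- **Last checks:** After I let go, the pictures show the crank seated and upright, the plate down on the panel, and the gripper clear, with a contact force near zero. The glue bottle and bead jar were in place. I did not check the mug again, but the arm never worked near it.
- **Disagreements:**
  - My first estimate of the screw axis was about 1 mm off, which put up to 9 N of sideways force on the handle in the first turn. I corrected it from the measured path.
  - The cameras disagreed with each other by 2–5 mm in absolute position, so I fitted the crank from relative wrist-camera measurements.
  - The clamp force was inferred, not measured directly.

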